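# Cull the broken toe separators and pin the hamper shut

### The job

Two of the six wooden toe separators on the bench are damaged: one has a prong snapped off to a stub, the other has lost a whole end. Put those two in the hamper, then shut its lid and push the loose retaining pin from its stand down through the lid's tab and the tab below it until the pin's head rests on the lid's tab. Leave the four sound separators and everything else on the bench where they are.

Things in the scene. Friction and masses are not known exactly. Their poses are not given: they have to be found in the camera images.
- hamper: Small wicker-look plastic hamper, fixed open box 170 (x) x 250 (y) x 110 mm high, walls and floor 5 mm. Origin: centre of its underside, z up. The lid is hinged along the +x rim, towards the robot's right, and stands open, about upright, at the start; the -x side is the front and bears a tab with a hole.
- lid (a joint): Hinge angle of the hamper's lid, rad: 0 = shut, 1.57 = upright, 1.9 = stop, leaning back outward. The lid is 170 mm from hinge to front rim, 250 mm wide, 10 mm thick, 0.2 kg. Light hinge friction holds it where it is left between about 1.25 and 1.9; below about 1.25 it falls shut by itself.
- lid_hinge (a point): Middle of the hinge line, on the hamper's +x rim at 110 mm height, on the lid's inner face; the hinge line runs along the hamper's y.
- lid_hole (a point): Centre of the upper mouth of the 16 mm hole through the lid's tab (45 x 50 x 10 mm thick), 190 mm from the hinge and so 20 mm in front of the front rim; with the lid shut it is 120 mm up, straight above hamper_hole and open upwards.
- hamper_hole (a point): Centre of the upper mouth of the 16 mm hole through the fixed tab (45 x 50 x 12 mm thick) on the hamper's front: hamper frame x = -105, y = 0, z = 106 mm. With the lid shut the two tabs lie one above the other, 4 mm apart, and nothing is below the hole.
- pin: Loose retaining pin, 100 mm long, standing upright, tip down, in the pin stand at the start. Origin at the tip, z up along the pin. Steel shaft 11 mm in diameter from 0 to 60 mm, tapered to 6 mm over the first 10 mm; above it a square grey head 24 x 24 mm (sides along its x and y) from 60 to 100 mm, which cannot pass the holes. About 60 g.
- pin_neck (a point): On the pin's axis at the underside of its head, 60 mm above the tip.
- pin_tip (a point): The pin's tip (its lowest point).
- pin_stand: Dark wooden block 48 x 48 x 45 mm high, fixed, with a 13 mm upright hole right through; the pin stands in it on the bench. Origin: centre of its underside.
- stub: Damaged toe separator: same size, origin, axes and grip as sound_a, but its prong at y = +52 is snapped off to an 8 mm stub.
- short: Damaged toe separator: same origin, axes, section and grip as sound_a, but one end is broken off: only three prongs (y = -24, +24, +52) on a spine 91 mm long (y from -32 to +59; origin still 59 mm from the whole end).
- jar: Clear acrylic jar with a white screw top, 70 mm across, 86 high, standing among the separators; bystander. Origin: centre of its underside.
- pumice: Grey pumice, 60 x 95 x 42 mm high, among the separators; bystander. Origin: centre of its underside.
- lotion: White lotion bottle, 56 mm across, 190 high, between the separators and the hamper; bystander. Origin: centre of its underside.
- tool_case: Stainless pedicure tool case, 80 x 180 x 33 mm high, beyond the separators; bystander. Origin: centre of its underside.
- tumbler: White ceramic tumbler, 72 mm across, 85 high, at the far left of the separators; bystander. Origin: centre of its underside.
- nail_brush: Nail brush, 40 x 110 x 36 mm high, between the robot and the separators; bystander. Origin: centre of its underside.
- sound_a: Sound wooden toe separator, a comb lying flat, 52 (x) x 118 (y) x 20 mm high. Origin: centre of the outline's underside. Spine along y, 20 wide (x -26 to -6), 20 high; four prongs, 13 wide, 32 long, 18 high, to x = +26, at y = -52, -24, +24, +52. Grip the spine's 20 mm width at x = -16, y = 0: one finger goes in the 35 mm middle gap. 55 g.
- sound_b: Sound wooden toe separator, four full prongs, exactly like sound_a.
- sound_c: Sound wooden toe separator, four full prongs, exactly like sound_a.
- sound_d: Sound wooden toe separator, four full prongs, exactly like sound_a.
There are look-alikes about, which are no part of the job. What is shaped like the short but pink is not meant. What is shaped like the pin but blue is not meant.

How it is judged:
On the way, in this order (a step that is already met when the one before it is completed fails the run):
1. both damaged separators lie in the open hamper, let go (x of stub in the frame of hamper between -0.08 and 0.08 m and y of stub in the frame of hamper between -0.12 and 0.12 m and z of stub in the frame of hamper between 0 and 0.1 m and x of short in the frame of hamper between -0.08 and 0.08 m and y of short in the frame of hamper between -0.12 and 0.12 m and z of short in the frame of hamper between 0 and 0.1 m and contact force between each of stub, short and the fingers below 0.2 N and value of joint lid above 0.5 rad), for 0.2 s.
2. the lid is shut with both inside (x of stub in the frame of hamper between -0.08 and 0.08 m and y of stub in the frame of hamper between -0.12 and 0.12 m and z of stub in the frame of hamper between 0 and 0.1 m and x of short in the frame of hamper between -0.08 and 0.08 m and y of short in the frame of hamper between -0.12 and 0.12 m and z of short in the frame of hamper between 0 and 0.1 m and value of joint lid below 0.04 rad), for 0.2 s.
At the end, for the whole second after the job is handed in: Both damaged separators in the hamper; lid shut within 0.04 rad; pin through both tabs, head within 7 mm of the lid tab's hole mouth, tip within 8 mm sideways of the lower hole and below 85 mm, tilt under 0.15 rad; the four sound ones within 30 mm of their start; all at rest (all of step 2 and distance between pin_neck and lid_hole below 0.007 m and horizontal distance between pin_tip and hamper_hole below 0.008 m and height (world z) of pin_tip below 0.085 m and angle between pin's own z axis and vertical below 0.15 rad and distance of each of sound_a, sound_b, sound_c, sound_d from where it was at the start of the episode below 0.03 m and linear speed of each of pin, stub, short below 0.02 m/s); the robot touches nothing.
It fails at once if a bystander is moved more than 40 mm (distance of any of jar, pumice, lotion, tool_case, tumbler, nail_brush from where it was at the start of the episode above 0.04 m).
It fails at once if the jar, the lotion bottle or the tumbler is tipped over (angle between any of jar, lotion, tumbler's own z axis and vertical above 0.5 rad).
It also fails if it takes over 72 s, if anything falls off the work surface, if the arm or the gripper's body presses on something with over 40 N, if the wrist force passes 120 N, or if a joint passes its speed limit or range.

### The arm

A 7-joint arm with a two-finger parallel gripper is mounted at the origin on the work surface. World frame = base frame: x ahead of the robot, y to its left, z up, the work surface at z = 0. Lengths are in m, angles in rad, forces in N, time in s.
With the tool pointing down it reaches from about 0.425 to 0.875 m from the base axis. Payload 4.7 kg.
Tool frame: the origin (TCP) lies between the finger pads; the fingertips stand 17 mm ahead of it and the grasp point (between the pads) lies 2 mm behind it (manip.tips_ahead is the distance from the TCP to the fingertips, in m); z points along the fingers, y is the direction in which the jaws open and shut (so a half turn about z gives the same grasp; the last joint's range is limited). The gripper opens to 87 mm and grips with 3 to 60 N. Pads are 19 mm wide; open, the fingers measure 117 mm over their backs; the gripper's body (75 mm by 190 mm) begins 51 mm behind the grasp point.
Start: joints at [-1.284, 0.321, -0.07, 1.45, 0.023, 1.371, -0.057], TCP at [0.175, 0.626, 0.24] pointing down, gripper open.
Joint ranges: [-2.86, 2.86], [-0.3, 2.09], [-1.38, 1.24], [0.06, 2.45], [-1.56, 4.7], [0.09, 2.05], [-2.69, 2.69]. Speed limits (rad/s): [2.57, 2.57, 3.14, 3.14, 3.14, 3.14, 3.14].

### API

Orientations are given as a unit quaternion [w, x, y, z].
In Python, from plant import manip gives the robot as it stands.
- The arm moves only by the tool play_rows, never from a script. Its argument "commands" is a list of rows, each a list of 7 numbers: the shift along the tool's x, y, z in m, then the turn, a rotation vector about the tool's x, y, z in degrees, then the opening, from 0 (shut) to 1 (fully open). A call has 1 to 5 rows; each row is the pose to reach, as a shift and turn from the pose commanded when the call began, along the tool's axes at that moment; what a row does not reach only later rows make up. A row lasts 1/10 s, in which the tool goes at most 50 mm and 8.59 degrees, less where a joint would pass 70% of its speed; a pose out of reach is approached as far as the arm can. A call with a gripper value outside its range is refused whole. The fingers move at their own pace and stop on an object; the grip force is fixed at half the most. Time passes only in rows, so rows that repeat a pose let the fingers close. It gives the time, the measured TCP pose, the force and the opening at its end, in the units of the state.
- manip.get_state(): the state, without advancing time (a new reading comes with each control period).
- manip.read_camera(name): name is "scene" or "top" or "wrist"; returns the picture (480x640x3 uint8, red, green, blue); there is no depth.
- manip.calibration(name): a dict with "fovy" (degrees; the focal length in pixels is half the picture's height over the tangent of half this angle, whatever the lens; pixels are square), "cx", "cy" (the principal point, pixels), "pose" (4x4, takes a point from camera to world coordinates); the wrist camera has in their place "T_tool_cam" (4x4, takes a point from camera to tool coordinates, whose origin is the TCP and whose axes are the flange's). Camera axes: x right, y down, z forward; pixel columns grow to the right and rows downward; lengths in m; the calibration is good to about 2 mm. A picture is of the moment at which its call begins: read the wrist's pose just before it. calibration takes no time and is no camera call.
- manip.sign_off(): hands the job in, once; it reports no verdict.
The state is a dict: "time": time; "qpos": joint angles; "dq": joint speeds; "joint_torque": joint torques, N m; "tool_pos": TCP position; "tool_rot": TCP orientation; "contact_force": force on the tool from outside, world axes, zero at the start; "torque": the same for the moment, N m; "gripper_width": opening from 0.0 (shut) to 1.0 (fully open).
Only numpy, scipy, OpenCV 4.12 (cv2) and the standard library are available. Lean on these libraries where they do the work, as an engineer would, in place of code of your own. Each camera call takes 0.05 s, during which the arm holds its last target.

## Working session

There is one attempt and no reset: what is moved stays moved. The work goes in short steps, Python scripts to look and compute and a tool call to move; the robot and the scene stay as the last step left them, time stands still between calls to the robot, and variables do not carry over. Pictures are saved under pics/ and viewed, and the job is handed in when it is done.

Besides the shell and the picture viewer there is one more tool, called as name([rows], argument=value, ...), one row to a line, values as JSON. play_rows: Moves the arm, as the interface text tells. Its arguments: {"type":"object","properties":{"commands":{"type":"array","items":{"type":"array","items":{"type":"number"}}}},"required":["commands"]}

```bash
ls; mkdir -p pics; python3 - <<'E'
from plant import manip
import cv2, numpy as np
np.set_printoptions(precision=4,suppress=True)
for n in ["scene","top","wrist"]:
    im=manip.read_camera(n); cv2.imwrite(f"pics/{n}0.png",im[:,:,::-1]); print(n,manip.calibration(n))
print(manip.get_state())
E
```

```text
pics
scene {'fovy': 49.28681554753653, 'cx': 326.02011940035453, 'cy': 241.5052567201212, 'pose': array([[ 0.8776,  0.3639, -0.312 ,  0.9091],
       [ 0.4793, -0.6796,  0.5553, -0.6301],
       [-0.01  , -0.6369, -0.7709,  1.0056],
       [ 0.    ,  0.    ,  0.    ,  1.    ]])}
top {'fovy': 57.41350283600906, 'cx': 325.7535565001197, 'cy': 241.04920158503745, 'pose': array([[ 0.0101, -0.9878,  0.1553,  0.3636],
       [-0.9999, -0.0081,  0.0138,  0.0268],
       [-0.0124, -0.1555, -0.9878,  1.0096],
       [ 0.    ,  0.    ,  0.    ,  1.    ]])}
wrist {'fovy': 58.93533395009684, 'cx': 313.52210375566386, 'cy': 244.44164096759894, 'T_tool_cam': array([[ 0.0005, -0.9677, -0.2522,  0.0683],
       [ 1.    ,  0.0004,  0.0004, -0.0016],
       [-0.0003, -0.2522,  0.9677, -0.145 ],
       [ 0.    ,  0.    ,  0.    ,  1.    ]])}
{'time': 0.15, 'qpos': array([-1.2839,  0.3217, -0.0701,  1.4514,  0.0226,  1.3708, -0.0569]), 'dq': array([ 0.0015, -0.0012, -0.0002, -0.0042,  0.0001, -0.0025,  0.0007]), 'joint_torque': array([ -0.0005, -49.1793,  -0.4049, -31.2877,  -0.0641,   0.0403,
         0.0001]), 'tool_pos': array([0.175 , 0.6256, 0.2387]), 'tool_rot': array([-0.0001,  0.1359,  0.9907, -0.0007]), 'contact_force': array([ 0.2701, -0.1241,  0.6556]), 'torque': array([0.0392, 0.078 , 0.0116]), 'gripper_width': 0.9998490292295464}
```

View pics/scene0.png

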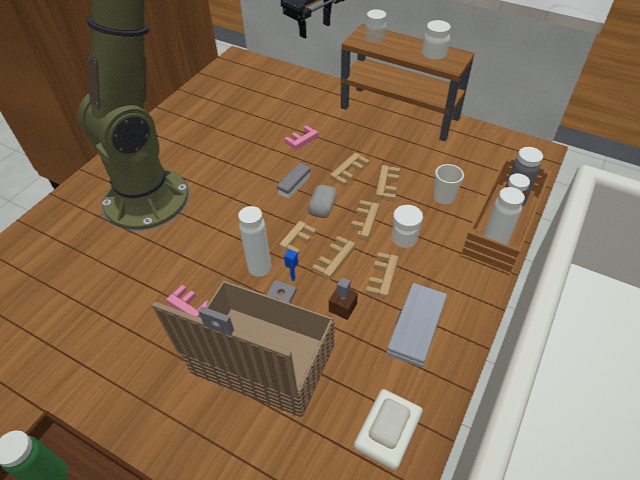

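View pics/top0.png

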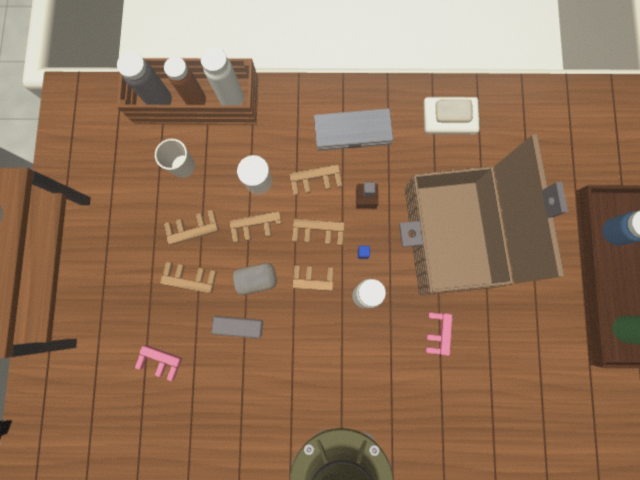

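View pics/wrist0.png

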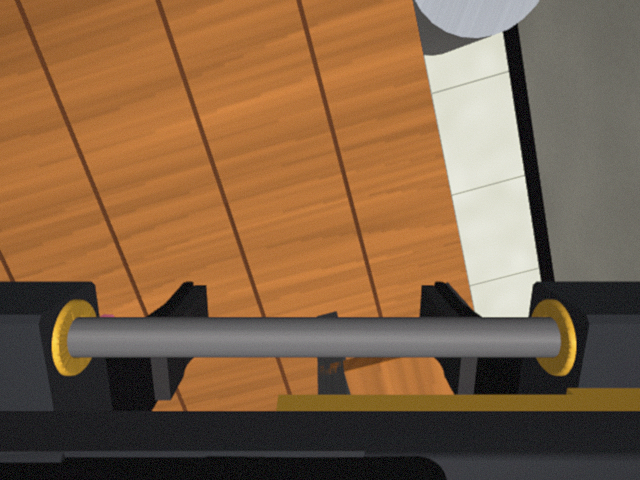

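```bash
python3 - <<'E'
import cv2, numpy as np
t=cv2.imread("pics/top0.png"); 
cv2.imwrite("pics/topc.png",cv2.resize(t[150:310,150:400],None,fx=3.2,fy=3.2,interpolation=cv2.INTER_CUBIC))
cv2.imwrite("pics/toph.png",cv2.resize(t[130:310,340:580],None,fx=3.2,fy=3.2,interpolation=cv2.INTER_CUBIC))
s=cv2.imread("pics/scene0.png")
cv2.imwrite("pics/scenec.png",cv2.resize(s[140:340,260:460],None,fx=3,fy=3,interpolation=cv2.INTER_CUBIC))
E
```

```text
(no output)
```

View pics/topc.png

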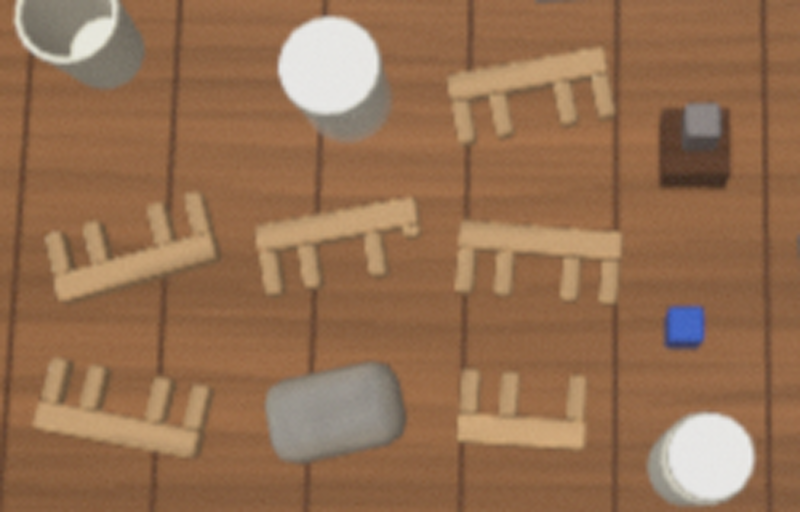

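View pics/toph.png

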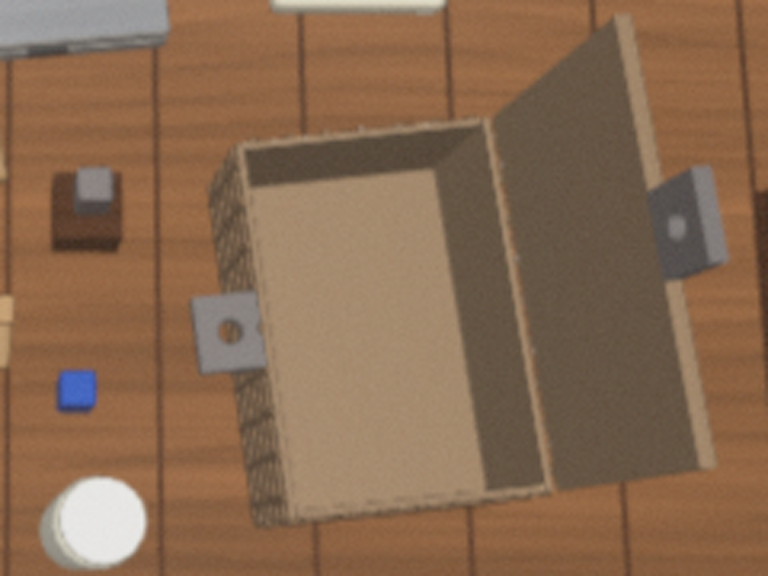

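View pics/scenec.png

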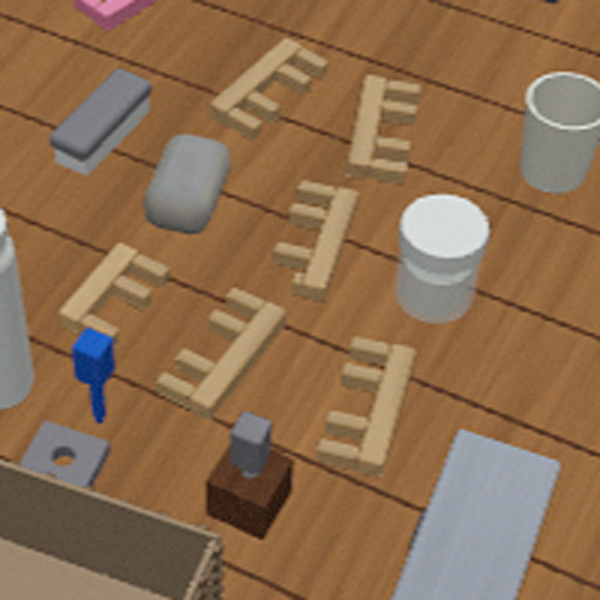

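```bash
cat > h.py <<'E'
import numpy as np, cv2
from scipy.optimize import minimize
from scipy.spatial.transform import Rotation as R
from plant import manip
np.set_printoptions(precision=4,suppress=True)
def cam(n,st=None):
    c=manip.calibration(n); f=240/np.tan(np.radians(c["fovy"])/2)
    if n=="wrist":
        q=st["tool_rot"];T=np.eye(4);T[:3,:3]=R.from_quat([q[1],q[2],q[3],q[0]]).as_matrix();T[:3,3]=st["tool_pos"]
        P=T@c["T_tool_cam"]
    else: P=c["pose"]
    return dict(f=f,cx=c["cx"],cy=c["cy"],P=P)
def proj(C,X):
    X=np.atleast_2d(X);p=(X-C["P"][:3,3])@C["P"][:3,:3]
    return np.c_[C["f"]*p[:,0]/p[:,2]+C["cx"],C["f"]*p[:,1]/p[:,2]+C["cy"]]
def ray(C,uv,z):
    uv=np.atleast_2d(np.array(uv,float));d=np.c_[(uv[:,0]-C["cx"])/C["f"],(uv[:,1]-C["cy"])/C["f"],np.ones(len(uv))]@C["P"][:3,:3].T
    o=C["P"][:3,3];return o+d*((z-o[2])/d[:,2])[:,None]
def boxes(kind):
    p=dict(sound=[-.052,-.024,.024,.052],stub=[-.052,-.024,.024],short=[-.024,.024,.052])[kind]
    y0=-.032 if kind=="short" else -.059
    b=[(-.026,-.006,y0,.059,0,.02)]
    for y in p:b.append((-.006,.026,y-.0065,y+.0065,0,.018))
    if kind=="stub": b.append((-.006,.002,.0455,.0585,0,.018))
    return b
def render(C,bs,x,y,yaw,shape=(480,640),k=4,z0=0):
    m=np.zeros((shape[0]*k,shape[1]*k),np.uint8)
    c,s=np.cos(yaw),np.sin(yaw)
    for b in bs:
        P=np.array([[X,Y,Z] for X in b[:2] for Y in b[2:4] for Z in b[4:]])
        W=np.c_[x+c*P[:,0]-s*P[:,1],y+s*P[:,0]+c*P[:,1],P[:,2]+z0]
        q=(proj(C,W)+.5)*k
        cv2.fillConvexPoly(m,cv2.convexHull(np.round(q).astype(np.int32)),255)
    return cv2.resize(m,(shape[1],shape[0]),interpolation=cv2.INTER_AREA)/255.
def wood(im):
    hsv=cv2.cvtColor(im,cv2.COLOR_BGR2HSV)
    return hsv
E
python3 - <<'E'
from h import *
t=cv2.imread("pics/top0.png");s=cv2.imread("pics/scene0.png")
hs=cv2.cvtColor(t,cv2.COLOR_BGR2HSV);hss=cv2.cvtColor(s,cv2.COLOR_BGR2HSV)
for p in [(313,286),(255,223),(250,245),(300,200)]: print(t[p[1],p[0]],hs[p[1],p[0]])
for p in [(298,236),(360,225),(370,190),(340,255),(330,240)]: print(s[p[1],p[0]],hss[p[1],p[0]])
C=cam("top")
print(ray(C,[(312,284),(255,222),(370,187)],0.02))
print("robot base?",proj(C,[[0,0,0]]),proj(cam("scene"),[[0,0,0]]))
E
```

```text
[123 167 206] [ 16 103 206]
[104 145 180] [ 16 108 180]
[ 65  96 138] [ 13 135 138]
[ 71 105 146] [ 14 131 146]
[ 69  99 123] [ 17 112 123]
[ 96 139 168] [ 18 109 168]
[ 59  96 137] [ 14 145 137]
[122 161 188] [ 18  90 188]
[ 63 105 147] [ 15 146 147]
[[ 0.4211  0.0706  0.02  ]
 [ 0.5624  0.2043  0.02  ]
 [ 0.6475 -0.0611  0.02  ]]
robot base? [[342.3613 481.6927]] [[145.6285 197.4845]]
```

```bash
cat >> h.py <<'E'
def soft(im):
    b,g,r=[im[:,:,i].astype(float) for i in range(3)]
    h=cv2.cvtColor(im,cv2.COLOR_BGR2HSV).astype(float)
    return np.clip((130-h[:,:,1])/20,0,1)*np.clip((h[:,:,2]-100)/30,0,1)*((h[:,:,0]>10)&(h[:,:,0]<25))
def fit(kind,x0,cams,pad=12,z0=0):
    bs=boxes(kind);masks=[]
    for C,im in cams:
        r=render(C,bs,*x0,k=1,z0=z0);ys,xs=np.nonzero(r);sl=(slice(max(ys.min()-pad,0),ys.max()+pad),slice(max(xs.min()-pad,0),xs.max()+pad))
        masks.append((C,soft(im),sl))
    def cost(p):
        return sum(np.abs(render(C,bs,p[0],p[1],p[2],z0=z0)[sl]-m[sl]).mean() for C,m,sl in masks)
    sim=np.array([x0]+[[x0[0]+a,x0[1]+b,x0[2]+c] for a,b,c in [(.01,0,0),(0,.01,0),(0,0,.15)]])
    r=minimize(cost,x0,method="Nelder-Mead",options=dict(initial_simplex=sim,xatol=1e-4,fatol=1e-5,maxiter=150))
    return r.x,r.fun,cost(x0)
E
python3 - <<'E'
from h import *
t=cv2.imread("pics/top0.png");s=cv2.imread("pics/scene0.png")
T=(cam("top"),t);S=(cam("scene"),s)
for k,x0 in [("short",(.43,.07,0)),("stub",(.555,.204,3.3))]:
    for cs in ([T],[S],[T,S]): print(k,*fit(k,x0,cs))
ov=t.copy()
ov[:,:,2]=(soft(t)*255).astype(np.uint8)
cv2.imwrite("pics/mask.png",cv2.resize(ov[150:310,150:400],None,fx=3.2,fy=3.2))
E
```

```text
short [ 0.4377  0.0828 -0.0192] 0.19435297259929613 0.2494346719457014
short [ 0.4363  0.053  -0.0131] 0.10458526688453158 0.17843510348583877
short [ 0.4363  0.0556 -0.0479] 0.13231580358639183 0.42786977543154014
stub [0.5534 0.2034 3.3451] 0.0335334166724541 0.041405352223534045
stub [0.5535 0.2007 3.353 ] 0.15226667339319946 0.16591251022993528
stub [0.553  0.2033 3.3521] 0.19048412065070322 0.20731786245346934
```

View pics/mask.png

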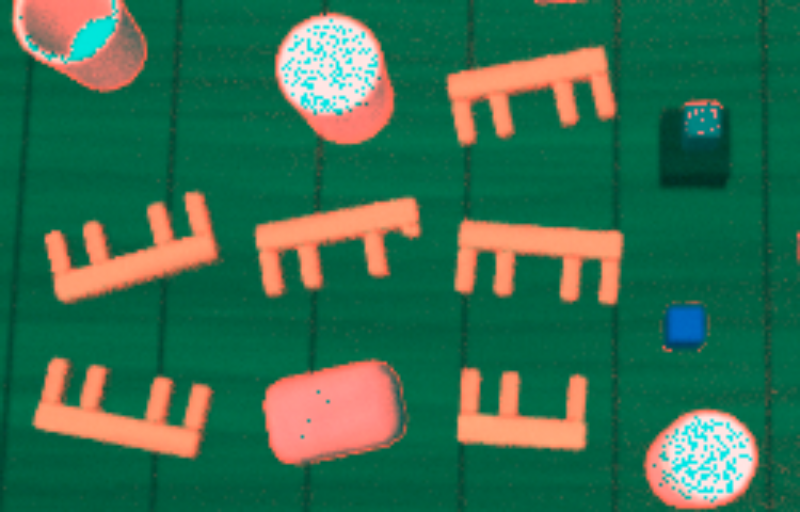

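```bash
python3 - <<'E'
from h import *
t=cv2.imread("pics/top0.png");s=cv2.imread("pics/scene0.png")
T=(cam("top"),t);S=(cam("scene"),s)
C=T[0]
for cs in ([T],[T,S]): print(fit("short",(.436,.0556,-.02),cs))
for n,x0 in dict(a=(.625,.07,3.3),b=(.54,.055,3.1),c=(.56,.34,.2),d=(.45,.35,-.2)).items():
    a=fit("sound",x0,[T]);print("sound",n,a)
P=ray(C,[(414.4,175.3),(492.5,167.5),(430.6,293.1),(511.9,283.1)],.11);print(P, P.mean(0))
print([np.linalg.norm(P[i]-P[j]) for i,j in [(0,1),(2,3),(0,2),(1,3)]])
print([np.degrees(np.arctan2(*(P[j]-P[i])[[1,0]])) for i,j in [(0,1),(2,3),(0,2),(1,3)]])
print("hole",ray(C,[(411.9,233.4)],.106),"pin",ray(C,[(369.4,187.2)],.1),"blue",ray(C,[(364,252)],.1))
E
```

```text
(array([ 0.4363,  0.0556, -0.0459]), np.float64(0.017789809283088234), np.float64(0.02340472452001634))
(array([ 0.4363,  0.0557, -0.0409]), np.float64(0.13705078298829834), np.float64(0.1407646907169658))
sound a (array([0.6694, 0.0671, 3.3405]), np.float64(0.08431719914072856), np.float64(0.3840258695552813))
sound b (array([0.5437, 0.0593, 3.0594]), np.float64(0.025779566563467495), np.float64(0.10051723426212592))
sound c (array([0.5519, 0.3568, 0.2818]), np.float64(0.0721869349005425), np.float64(0.21782494326844662))
sound d (array([ 0.4355,  0.356 , -0.1715]), np.float64(0.036820095153284195), np.float64(0.18415642160985504))
[[ 0.6479 -0.1474  0.11  ]
 [ 0.6661 -0.3132  0.11  ]
 [ 0.3997 -0.175   0.11  ]
 [ 0.4215 -0.3406  0.11  ]] [ 0.5338 -0.244   0.11  ]
[np.float64(0.16683022852161256), np.float64(0.1670631315366083), np.float64(0.2497761498417655), np.float64(0.24614714041144806)]
[np.float64(-83.73402345835947), np.float64(-82.48920839825979), np.float64(-173.65824930963484), np.float64(-173.61209667337792)]
hole [[ 0.5234 -0.1403  0.106 ]] pin [[ 0.6241 -0.0527  0.1   ]] blue [[ 0.4842 -0.0407  0.1   ]]
```

```bash
python3 - <<'E'
from h import *
t=cv2.imread("pics/top0.png");s=cv2.imread("pics/scene0.png")
C=cam("top");S=cam("scene")
f=lambda c,k,z:ray(C,[(c[0]/3.2+150,c[1]/3.2+150)],z)[0]
print("jar top",f((330,65),0,.086)); print("lotion top",f((709,458),0,.19)); print("pumice",f((337,412),0,.042))
print("tumbler",f((67,15),0,.085), "jar from scene", ray(S,[(407,215)],.086), "lotion scene",ray(S,[(251,214)],.19))
print("sep a",fit("sound",(.65,.065,3.34),[(C,t)]))
def w(p,l): c,s_=np.cos(p[2]),np.sin(p[2]); return np.array([p[0]+c*l[0]-s_*l[1],p[1]+s_*l[0]+c*l[1]])
st=(.5534,.2034,3.3451);sh=(.4363,.0556,-.0459)
print("stub grip",w(st,(-.016,0)),"short grip",w(sh,(-.016,0)), "prong grip",w(st,(.014,.024)))
def loc(p,P): c,s_=np.cos(p[2]),np.sin(p[2]);d=np.array(P[:2])-p[:2];return np.array([c*d[0]+s_*d[1],-s_*d[0]+c*d[1]])
print("jar in stub",loc(st,f((330,65),0,.086)),"lotion in short",loc(sh,f((709,458),0,.19)))
# lid: top inner edge corners etc
H=(.5338,-.244,np.radians(-83.4))
for a in (1.4,1.57,1.7,1.85):
    P=[]
    for y in (-.125,.125):
        x=.085-.17*np.cos(a);z=.11+.17*np.sin(a);q=w(H,(x,y));P.append([*q,z])
    print(a,proj(C,P),proj(S,P))
E
```

```text
jar top [0.6647 0.2007 0.086 ]
lotion top [ 0.3954 -0.0478  0.19  ]
pumice [0.4302 0.1952 0.042 ]
tumbler [0.6998 0.3845 0.085 ] jar from scene [[0.6672 0.1949 0.086 ]] lotion scene [[ 0.4025 -0.0512  0.19  ]]
sep a (array([0.6682, 0.0668, 3.3438]), np.float64(0.027064598566699405), np.float64(0.19273395721925135))
stub grip [0.5691 0.2066] short grip [0.4203 0.0563] prong grip [0.5445 0.1771]
jar in stub [-0.1084  0.0252] lotion in short [-0.0361 -0.1051]
1.4 [[537.1571 280.1072]
 [511.3852 137.5433]] [[165.1028 282.3816]
 [299.379  330.1261]]
1.57 [[555.1233 278.1636]
 [528.3554 135.2646]] [[155.141  294.6909]
 [291.7768 344.4783]]
1.7 [[567.8978 276.816 ]
 [540.531  134.2642]] [[147.7623 305.5858]
 [285.8584 356.9523]]
1.85 [[581.0861 275.4645]
 [553.2366 133.945 ]] [[139.7868 319.4359]
 [279.1311 372.5805]]
```

```bash
cat >> h.py <<'E'
def plan(p,yaw=None):
    s=manip.get_state();q=s["tool_rot"];Rm=R.from_quat([q[1],q[2],q[3],q[0]])
    d=Rm.inv().apply(np.array(p)-s["tool_pos"])
    cur=np.degrees(np.arctan2(*Rm.as_matrix()[[1,0],1]))
    if yaw is None: yaw=cur
    y=np.radians(yaw)
    tgt=R.from_matrix(np.array([[np.sin(y),np.cos(y),0],[-np.cos(y),np.sin(y),0],[0,0,-1]]).T if False else np.column_stack([[-np.sin(y+np.pi)*-1*-1*-1 if False else np.sin(y)*-1, np.cos(y),0],[np.cos(y),np.sin(y),0],[0,0,-1]]))
    rv=np.degrees((Rm.inv()*tgt).as_rotvec())
    print("t",s["time"],"pos",s["tool_pos"],"yaw",cur,"F",s["contact_force"],"w",s["gripper_width"])
    print("shift",np.round(d,4),"rv",np.round(rv,2))
E
python3 - <<'E'
from h import *
plan((.5445,.177,.2),101.7)
E
```

```text
t 0.15 pos [0.175  0.6256 0.2387] yaw 74.37560204603274 F [ 0.2701 -0.1241  0.6556] w 0.9998490292295464
shift [-0.4766 -0.3324  0.0392] rv [ -0.08  -0.02 -27.32]
```

play_rows([
  [-0.238,-0.166,0.02,0,0,-27.3,1],
  [-0.238,-0.166,0.02,0,0,-27.3,1],
  [-0.4766,-0.3324,0.039,0,0,-27.3,1],
  [-0.4766,-0.3324,0.039,0,0,-27.3,0.5],
  [-0.4766,-0.3324,0.039,0,0,-27.3,0.5],
])

```text
time: 0.65
tool_pos: [0.3331, 0.4336, 0.2226]
tool_rot: [-0.0, -0.102, 0.995, 0.0]
contact_force: [1.0, 0.2, -0.4]
gripper_width: 0.894
```

```bash
python3 - <<'E'
from h import *
plan((.5445,.177,.2),101.7)
E
```

```text
t 0.65 pos [0.3331 0.4336 0.2226] yaw 101.72669158432274 F [ 0.9731  0.1715 -0.4321] w 0.8937973920053712
shift [-0.1548 -0.2942  0.0226] rv [ 0.   -0.    0.03]
```

play_rows([
  [-0.155,-0.294,0.022,0,0,0,0.5],
  [-0.155,-0.294,0.022,0,0,0,0.5],
  [-0.155,-0.294,0.022,0,0,0,0.5],
  [-0.155,-0.294,0.022,0,0,0,0.5],
  [-0.155,-0.294,0.022,0,0,0,0.5],
])

```text
time: 1.15
tool_pos: [0.4916, 0.2411, 0.2063]
tool_rot: [0.0, -0.102, 0.995, 0.0]
contact_force: [0.0, 0.1, -0.1]
gripper_width: 0.519
```

play_rows([
  [-0.03,-0.057,0.003,0,0,0,0.5],
  [-0.03,-0.057,0.003,0,0,0,0.5],
  [-0.03,-0.057,0.003,0,0,0,0.45],
])

```text
time: 1.45
tool_pos: [0.533, 0.1899, 0.203]
tool_rot: [-0.0, -0.099, 0.995, -0.001]
contact_force: [-0.5, 0.3, -0.4]
gripper_width: 0.473
```

```bash
python3 - <<'E'
from h import *
plan((.5445,.177,.2),101.7)
st=manip.get_state(); im=manip.read_camera("wrist")[:,:,::-1].copy(); cv2.imwrite("pics/w1.png",im)
C=cam("wrist",st)
print(fit("stub",(.5534,.2034,3.3451),[(C,im)],pad=20))
r=render(C,boxes("stub"),.5534,.2034,3.3451); im[:,:,1]=np.maximum(im[:,:,1],(r*200).astype(np.uint8)); cv2.imwrite("pics/w1o.png",im)
E
```

```text
t 1.45 pos [0.533  0.1899 0.203 ] yaw 101.32726874103362 F [-0.4828  0.3474 -0.3789] w 0.47338544900074525
shift [-0.0088 -0.0149  0.003 ] rv [-0.07 -0.03 -0.37]
(array([0.5574, 0.1984, 3.3321]), np.float64(0.15499521971909333), np.float64(0.1778842283564332))
```

View pics/w1.png

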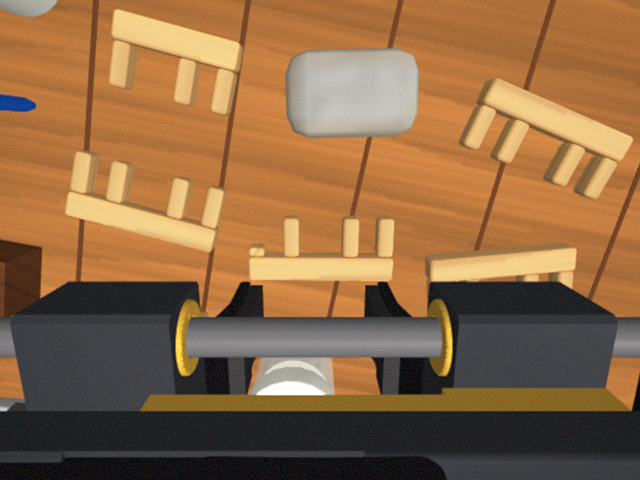

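View pics/w1o.png

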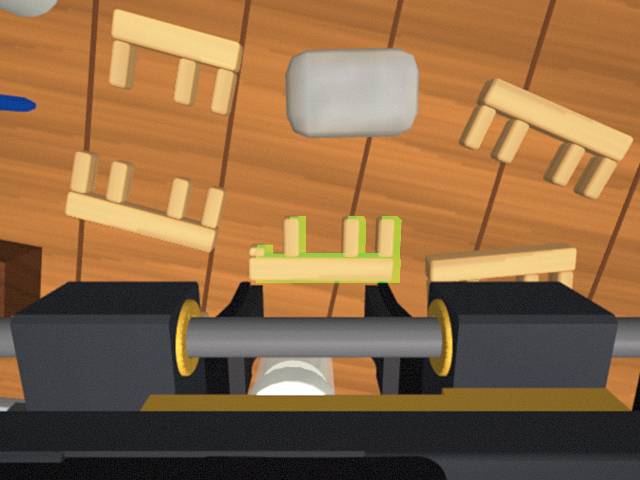

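play_rows([
  [-0.0088,-0.015,0.0,0,0,-0.4,0.4],
  [-0.0088,-0.015,0.0,0,0,-0.4,0.4],
  [-0.0088,-0.015,0.0,0,0,-0.4,0.4],
])

```text
time: 1.8
tool_pos: [0.5422, 0.1822, 0.2033]
tool_rot: [-0.0, -0.106, 0.994, 0.0]
contact_force: [-0.0, 0.7, -1.0]
gripper_width: 0.404
```

```bash
python3 - <<'E'
from h import *
plan((.5445,.177,.2),101.7)
st=manip.get_state(); print(st["dq"]);im=manip.read_camera("wrist")[:,:,::-1].copy(); cv2.imwrite("pics/w2.png",im)
hsv=cv2.cvtColor(im,cv2.COLOR_BGR2HSV); print(manip.get_state()["tool_pos"])
for c in range(3): print(np.percentile(hsv[200:280,250:420,c],[5,25,50,75,90,95,99]))
C=cam("wrist",st)
r=render(C,boxes("stub"),.5534,.2034,3.3451); im[:,:,1]=np.maximum(im[:,:,1],(r*200).astype(np.uint8)); cv2.imwrite("pics/w2o.png",im)
E
```

```text
t 1.8 pos [0.5422 0.1822 0.2033] yaw 102.18390189205121 F [-0.0387  0.7341 -1.0499] w 0.4039031037209368
shift [-0.0011 -0.0056  0.0033] rv [ 0.06 -0.03  0.48]
[-0.0045 -0.0045 -0.004   0.0043 -0.0038  0.0016  0.0027]
[0.5421 0.1824 0.2033]
[13. 14. 15. 19. 21. 21. 22.]
[107. 116. 164. 170. 174. 175. 179.]
[162. 187. 200. 240. 246. 247. 248.]
```

View pics/w2o.png

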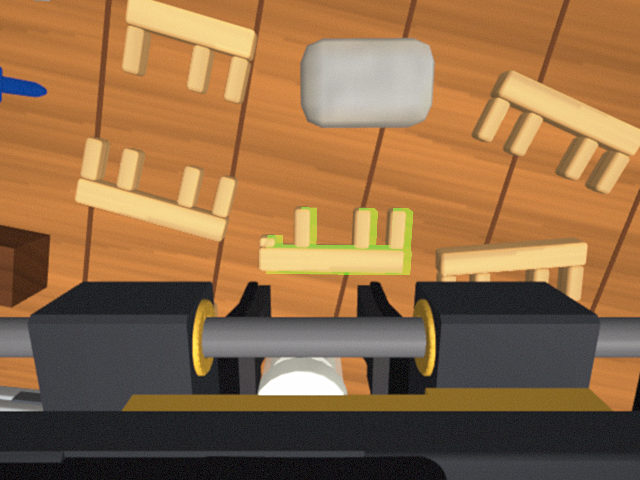

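```bash
cat >> h.py <<'E'
def wsoft(im):
    h=cv2.cvtColor(im,cv2.COLOR_BGR2HSV).astype(float)
    return np.clip((150-h[:,:,1])/20,0,1)*((h[:,:,0]>10)&(h[:,:,0]<28)&(h[:,:,2]>120))
E
python3 - <<'E'
import h
from h import *
h.soft=wsoft
im=cv2.imread("pics/w2.png");st=manip.get_state()
C=cam("wrist",st)
print(fit("stub",(.5534,.2034,3.3451),[(C,im)],pad=7))
print(fit("sound",(.5437,.0593,3.0594),[(C,im)],pad=10))
print(fit("short",(.4363,.0556,-.0459),[(C,im)],pad=10))
E
```

```text
(array([0.5541, 0.198 , 3.3367]), np.float64(0.09061254583134067), np.float64(0.18779063416995825))
(array([0.5427, 0.0555, 3.0811]), np.float64(0.07512495274040468), np.float64(0.138535514771068))
(array([ 0.4356,  0.0515, -0.0815]), np.float64(0.07523420124935681), np.float64(0.16121210574882744))
```

```bash
cat >> h.py <<'E'
def w(p,l):
    c,s_=np.cos(p[2]),np.sin(p[2]); return np.array([p[0]+c*l[0]-s_*l[1],p[1]+s_*l[0]+c*l[1]])
E
python3 - <<'E'
from h import *
g=w((.5538,.2007,3.341),(.014,.024));print(g)
plan((*g,.1),101.4)
E
```

```text
[0.5448 0.1744]
t 1.85 pos [0.5421 0.1824 0.2033] yaw 102.2096052400224 F [-1.2958  0.2429 -0.2255] w 0.40079335333736626
shift [-0.001  -0.0085  0.1033] rv [ 0.06 -0.03  0.81]
```

play_rows([
  [-0.001,-0.0085,0.05,0,0,0.8,0.4],
  [-0.001,-0.0085,0.1,0,0,0.8,0.4],
  [-0.001,-0.0085,0.1,0,0,0.8,0.4],
  [-0.001,-0.0085,0.1,0,0,0.8,0.4],
  [-0.001,-0.0085,0.1,0,0,0.8,0.4],
])

```text
time: 2.35
tool_pos: [0.5476, 0.1736, 0.1063]
tool_rot: [0.002, -0.099, 0.995, 0.001]
contact_force: [-0.3, -0.8, 0.9]
gripper_width: 0.402
```

```bash
python3 - <<'E'
import h
from h import *
h.soft=wsoft
plan((.5448,.1744,.02),101.4)
st=manip.get_state(); im=manip.read_camera("wrist")[:,:,::-1].copy(); cv2.imwrite("pics/w3.png",im)
C=cam("wrist",st)
print(fit("stub",(.5538,.2,3.341),[(C,im)],pad=7))
r=render(C,boxes("stub"),.5538,.2007,3.341); im[:,:,1]=np.maximum(im[:,:,1],(r*200).astype(np.uint8)); cv2.imwrite("pics/w3o.png",im)
E
```

```text
t 2.35 pos [0.5476 0.1736 0.1063] yaw 101.3334656259879 F [-0.3381 -0.7843  0.9107] w 0.4018564934122517
shift [0.003  0.0012 0.0862] rv [ 0.07  0.24 -0.07]
(array([0.5536, 0.1984, 3.3365]), np.float64(0.22281001389997931), np.float64(0.24049642313771494))
```

View pics/w3o.png

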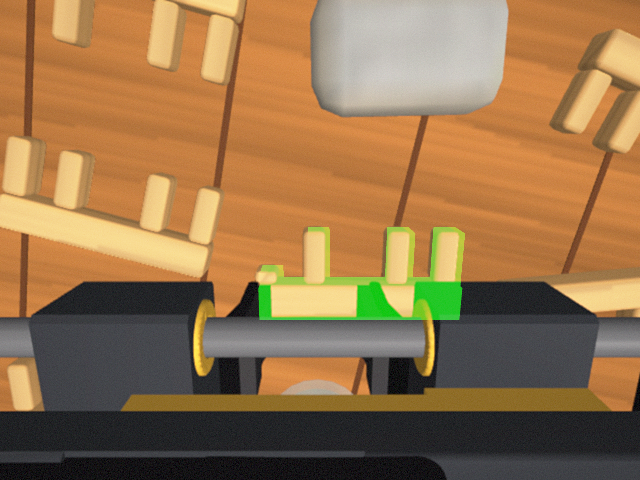

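```bash
python3 - <<'E'
from h import *
g=w((.5536,.1985,3.3365),(.014,.024));print(g)
plan((*g,.0205),101.3)
E
```

```text
[0.5445 0.1722]
t 2.4 pos [0.5479 0.1735 0.1065] yaw 101.3171644142684 F [-0.5175  0.399   0.2055] w 0.40000900118683436
shift [ 0.004  -0.0007  0.086 ] rv [0.08 0.29 0.02]
```

play_rows([
  [0.004,-0.0005,0.045,0,0,0,0.4],
  [0.004,-0.0005,0.08,0,0,0,0.4],
  [0.004,-0.0005,0.08,0,0,0,0.4],
  [0.004,-0.0005,0.084,0,0,0,0.4],
  [0.004,-0.0005,0.084,0,0,0,0.4],
])

```text
time: 2.9
tool_pos: [0.5442, 0.1716, 0.0218]
tool_rot: [0.002, -0.098, 0.995, 0.001]
contact_force: [0.4, 0.4, 0.5]
gripper_width: 0.395
```

```bash
python3 - <<'E'
from h import *
plan((.5445,.1722,.0205),101.3)
im=manip.read_camera("wrist")[:,:,::-1].copy(); cv2.imwrite("pics/w4.png",im)
E
```

```text
t 2.9 pos [0.5442 0.1716 0.0218] yaw 101.27475207959759 F [0.4172 0.4045 0.5361] w 0.3953197477609905
shift [-0.0004  0.0005  0.0013] rv [ 0.05  0.24 -0.03]
```

View pics/w4.png

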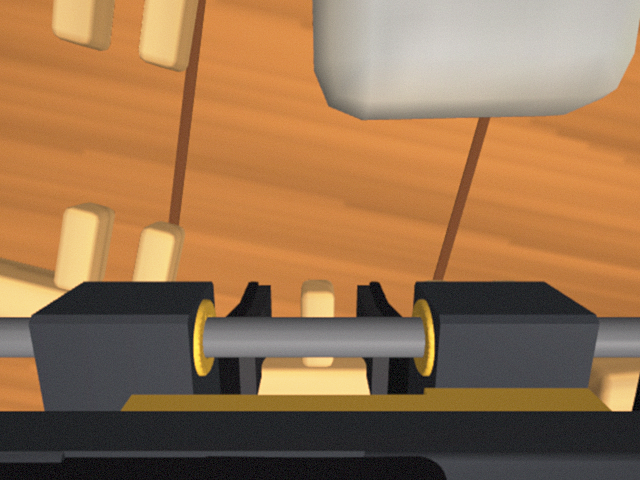

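Prong (col 318) sits between the jaws (272–360); closing and lifting.

play_rows([
  [0,0,0,0,0,0,0],
  [0,0,0,0,0,0,0],
  [0,0,0,0,0,0,0],
  [0,0,0,0,0,0,0],
  [0,0,0,0,0,0,0],
])

```text
time: 3.45
tool_pos: [0.5424, 0.171, 0.0197]
tool_rot: [0.0, -0.098, 0.995, 0.0]
contact_force: [-0.1, 0.2, 2.6]
gripper_width: 0.147
```

play_rows([
  [0,0,-0.03,0,0,0,0],
  [0,0,-0.06,0,0,0,0],
  [0,0,-0.11,0,0,0,0],
  [0,0,-0.16,0,0,0,0],
  [0,0,-0.19,0,0,0,0],
])

```text
time: 3.95
tool_pos: [0.5435, 0.1711, 0.2135]
tool_rot: [0.002, -0.098, 0.995, 0.001]
contact_force: [0.6, 0.2, -0.5]
gripper_width: 0.148
```

```bash
python3 - <<'E'
from h import *
H=(.5338,-.244,np.radians(-83.4))
g=w(H,(-.014,.031));print(g)
plan((*g,.21),6.6)
im=manip.read_camera("wrist")[:,:,::-1].copy(); cv2.imwrite("pics/w5.png",im)
E
```

```text
[ 0.563  -0.2265]
t 3.95 pos [0.5435 0.1711 0.2135] yaw 101.256174651335 F [ 0.5946  0.2166 -0.5   ] w 0.14777876059902575
shift [ 0.0585 -0.3937  0.0028] rv [ 0.27  0.16 94.66]
```

View pics/w5.png

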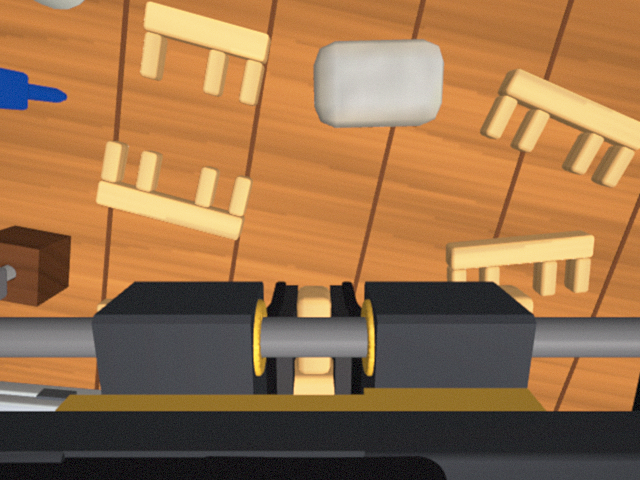

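play_rows([
  [0.029,-0.197,0,0,0,43,0],
  [0.029,-0.197,0,0,0,43,0],
  [0.029,-0.197,0,0,0,43,0],
  [0.029,-0.197,0,0,0,43,0],
  [0.029,-0.197,0,0,0,43,0],
])

```text
time: 4.5
tool_pos: [0.5515, -0.0379, 0.2094]
tool_rot: [0.001, 0.282, 0.959, -0.002]
contact_force: [0.2, 0.2, -0.6]
gripper_width: 0.149
```

```bash
python3 - <<'E'
from h import *
plan((.563,-.2265,.21),6.6)
E
```

```text
t 4.5 pos [ 0.5515 -0.0379  0.2094] yaw 57.22058571062639 F [ 0.1546  0.198  -0.5679] w 0.148869767284314
shift [-0.1117 -0.1523  0.0002] rv [-0.13  0.22 50.62]
```

play_rows([
  [-0.1117,-0.1523,0,0,0,50.6,0],
  [-0.1117,-0.1523,0,0,0,50.6,0],
  [-0.1117,-0.1523,0,0,0,50.6,0],
  [-0.1117,-0.1523,0,0,0,50.6,0],
  [-0.1117,-0.1523,0,0,0,50.6,0],
])

```text
time: 5.0
tool_pos: [0.5651, -0.2246, 0.2092]
tool_rot: [0.001, 0.613, 0.79, -0.002]
contact_force: [-0.1, -0.8, -1.3]
gripper_width: 0.144
```

```bash
python3 - <<'E'
from h import *
plan((.563,-.2265,.1),6.6)
E
```

```text
t 5.0 pos [ 0.5651 -0.2246  0.2092] yaw 14.381655897619149 F [-0.0971 -0.793  -1.3204] w 0.14366020244563138
shift [-0.0008 -0.0023  0.1092] rv [-0.11  0.28  7.78]
```

play_rows([
  [-0.001,-0.002,0.03,0,0,7.8,0],
  [-0.001,-0.002,0.07,0,0,7.8,0],
  [-0.001,-0.002,0.08,0,0,7.8,0],
  [-0.001,-0.002,0.08,0,0,7.8,0],
])

```text
time: 5.4
tool_pos: [0.5642, -0.217, 0.1274]
tool_rot: [-0.002, 0.659, 0.752, -0.001]
contact_force: [-0.3, -0.3, 0.3]
gripper_width: 0.143
```

```bash
python3 - <<'E'
from h import *
plan((.563,-.2265,.07),6.6)
im=manip.read_camera("scene")[:,:,::-1].copy(); cv2.imwrite("pics/s6.png",cv2.resize(im[180:430,100:400],None,fx=2.4,fy=2.4))
E
```

```text
t 5.4 pos [ 0.5642 -0.217   0.1274] yaw 7.549839877070709 F [-0.2577 -0.2686  0.2564] w 0.142890079173294
shift [-0.0093 -0.0022  0.0574] rv [-0.25 -0.08  0.95]
```

View pics/s6.png

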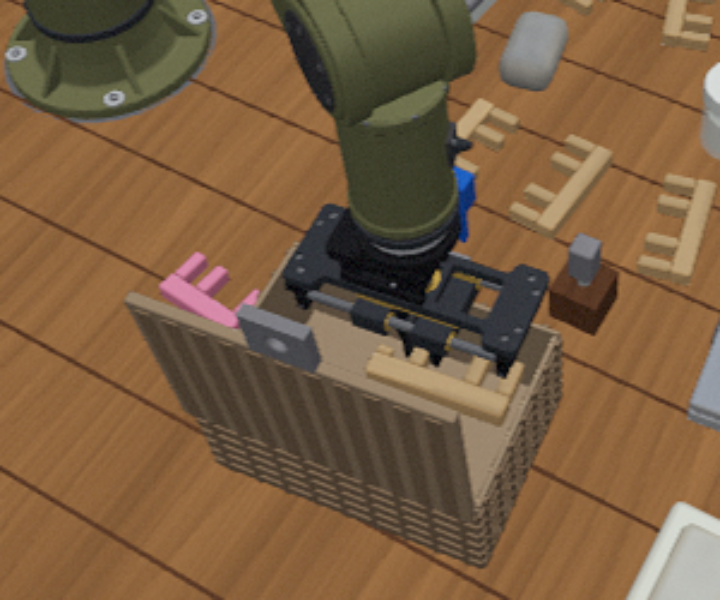

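play_rows([
  [-0.009,0.001,0.03,0,0,1,0],
  [-0.009,0.001,0.055,0,0,1,0],
  [-0.009,0.001,0.055,0,0,1,0],
  [-0.009,0.001,0.055,0,0,1,0],
  [-0.009,0.001,0.055,0,0,1,0.3],
])

```text
time: 5.95
tool_pos: [0.5696, -0.2271, 0.0769]
tool_rot: [0.002, 0.666, 0.746, 0.001]
contact_force: [0.4, 0.6, 0.3]
gripper_width: 0.186
```

play_rows([
  [0,0,0,0,0,0,0.4],
  [0,0,0,0,0,0,0.4],
  [0,0,0,0,0,0,0.4],
  [0,0,-0.05,0,0,0,0.4],
  [0,0,-0.1,0,0,0,0.4],
])

```text
time: 6.45
tool_pos: [0.5666, -0.226, 0.1742]
tool_rot: [-0.002, 0.666, 0.746, -0.001]
contact_force: [1.0, 0.1, 0.8]
gripper_width: 0.395
```

```bash
python3 - <<'E'
from h import *
g=w((.4356,.053,-.06),(-.016,.004));print(g)
plan((*g,.21),-3)
im=manip.read_camera("scene")[:,:,::-1].copy(); cv2.imwrite("pics/s7.png",cv2.resize(im[180:430,100:400],None,fx=2.4,fy=2.4))
E
```

```text
[0.4199 0.058 ]
t 6.45 pos [ 0.5666 -0.226   0.1742] yaw 6.520770761167431 F [1.0101 0.1369 0.843 ] w 0.39471947310832883
shift [ 0.2988 -0.1136 -0.0351] rv [-0.21 -0.04  9.52]
```

View pics/s7.png

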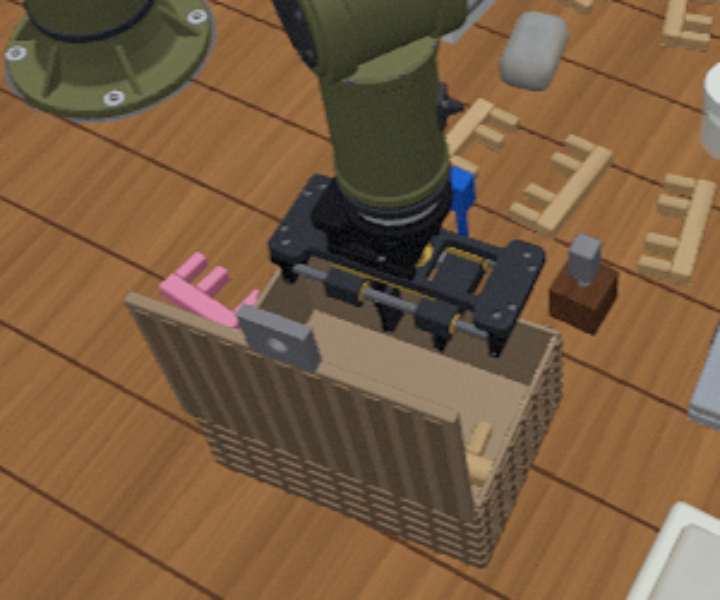

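```bash
python3 - <<'E'
from h import *
plan((.52,.058,.23),-3.5)
E
```

```text
t 6.5 pos [ 0.5714 -0.2287  0.1846] yaw 6.487395416571155 F [ 2.9586 -2.8604  5.24  ] w 0.4015485926646291
shift [ 0.2905 -0.0182 -0.0468] rv [0.65 0.18 9.99]
```

play_rows([
  [0.0,0,-0.046,0,0,0,0.45],
  [0.29,-0.018,-0.046,0,0,10,0.45],
  [0.29,-0.018,-0.046,0,0,10,0.45],
  [0.29,-0.018,-0.046,0,0,10,0.45],
  [0.29,-0.018,-0.046,0,0,10,0.45],
])

```text
time: 7.0
tool_pos: [0.5334, -0.0336, 0.2207]
tool_rot: [0.0, 0.728, 0.685, 0.001]
contact_force: [0.6, 0.2, 0.1]
gripper_width: 0.454
```

```bash
python3 - <<'E'
from h import *
plan((.43,.058,.2),-3.5)
E
```

```text
t 7.0 pos [ 0.5334 -0.0336  0.2207] yaw -3.503121995635743 F [0.5739 0.2033 0.0728] w 0.4544585650127176
shift [ 0.0851 -0.1089  0.0207] rv [ 0.07 -0.04 -0.  ]
```

play_rows([
  [0.085,0,0,0,0,0,0.5],
  [0.085,0,0,0,0,0,0.5],
  [0.085,-0.11,0.02,0,0,0,0.5],
  [0.085,-0.11,0.02,0,0,0,0.5],
  [0.085,-0.11,0.02,0,0,0,0.5],
])

```text
time: 7.5
tool_pos: [0.4239, 0.0567, 0.1981]
tool_rot: [-0.002, 0.727, 0.686, -0.002]
contact_force: [0.3, 0.5, -0.2]
gripper_width: 0.499
```

play_rows([
  [0,0,0,0,0,0,0.5],
  [0,0,0,0,0,0,0.5],
])

```text
time: 7.7
tool_pos: [0.4307, 0.0562, 0.2014]
tool_rot: [0.001, 0.728, 0.685, 0.001]
contact_force: [0.1, -0.5, -0.4]
gripper_width: 0.502
```

```bash
python3 - <<'E'
import h
from h import *
h.soft=wsoft
plan((.43,.058,.2),-3.5)
st=manip.get_state(); im=manip.read_camera("wrist")[:,:,::-1].copy(); cv2.imwrite("pics/w8.png",im)
C=cam("wrist",st)
print(fit("short",(.4356,.053,-.06),[(C,im)],pad=7))
r=render(C,boxes("short"),.4356,.053,-.06); im[:,:,1]=np.maximum(im[:,:,1],(r*200).astype(np.uint8)); cv2.imwrite("pics/w8o.png",im)
E
```

```text
t 7.7 pos [0.4307 0.0562 0.2014] yaw -3.505598353151713 F [ 0.0881 -0.5318 -0.4372] w 0.5015355380755417
shift [ 0.0018 -0.0008  0.0014] rv [ 0.16 -0.08 -0.01]
(array([ 0.4362,  0.0509, -0.0637]), np.float64(0.07015588172176808), np.float64(0.10549670617810264))
```

View pics/w8o.png

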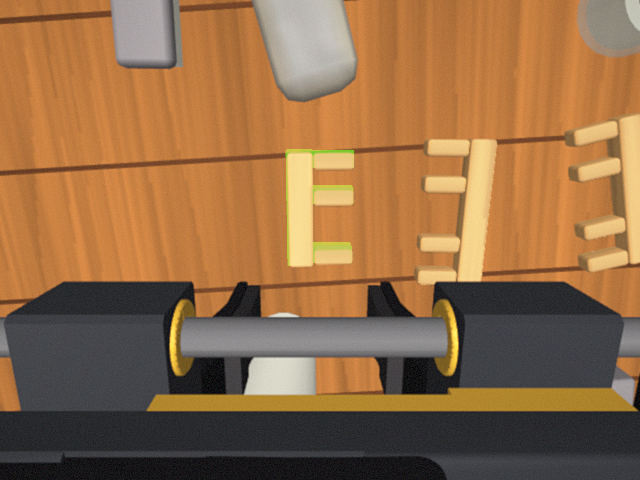

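```bash
python3 - <<'E'
from h import *
g=w((.436,.0515,-.062),(-.016,.003));print(g)
plan((*g,.02),-3.5)
E
```

```text
[0.4202 0.0555]
t 7.75 pos [0.431  0.056  0.2015] yaw -3.5415355077586863 F [0.2428 0.6418 0.1293] w 0.5030498588981981
shift [-0.0013 -0.0112  0.1814] rv [ 0.16 -0.05 -0.04]
```

play_rows([
  [-0.001,-0.011,0.05,0,0,0,0.5],
  [-0.001,-0.011,0.1,0,0,0,0.5],
  [-0.001,-0.011,0.12,0,0,0,0.5],
  [-0.001,-0.011,0.12,0,0,0,0.5],
])

```text
time: 8.15
tool_pos: [0.4171, 0.0545, 0.0779]
tool_rot: [-0.0, 0.729, 0.685, -0.003]
contact_force: [0.2, 0.3, 0.9]
gripper_width: 0.498
```

```bash
python3 - <<'E'
from h import *
plan((.4202,.0555,.02),-3.5)
print(manip.get_state()["qpos"])
im=manip.read_camera("wrist")[:,:,::-1].copy(); cv2.imwrite("pics/w9.png",im)
E
```

```text
t 8.15 pos [0.4171 0.0545 0.0779] yaw -3.564148896828451 F [0.2009 0.2863 0.9437] w 0.4982145550230485
shift [0.0014 0.0033 0.0579] rv [-0.27  0.23 -0.06]
[-0.745  -0.029   0.5488  2.19    0.0214  0.982  -0.2705]
```

View pics/w9.png

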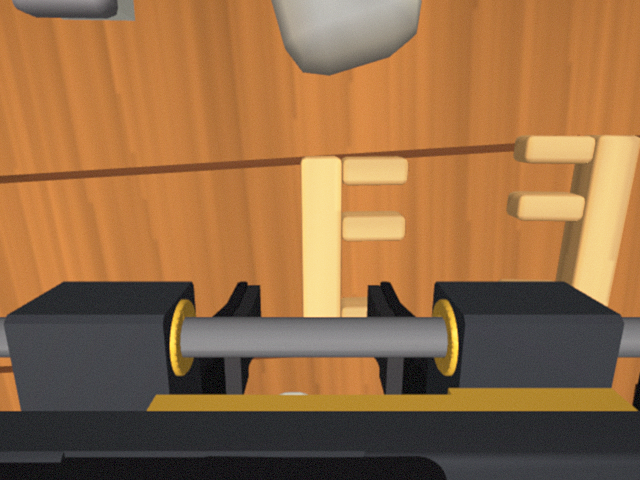

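play_rows([
  [0.001,0.002,0.045,0,0,0,0.5],
  [0.001,0.002,0.057,0,0,0,0.5],
  [0.001,0.002,0.057,0,0,0,0.5],
  [0.001,0.002,0.057,0,0,0,0.5],
  [0.001,0.002,0.057,0,0,0,0.5],
])

```text
time: 8.7
tool_pos: [0.4219, 0.0572, 0.0252]
tool_rot: [0.001, 0.728, 0.685, 0.002]
contact_force: [-1.1, 0.2, -0.5]
gripper_width: 0.503
```

```bash
python3 - <<'E'
from h import *
plan((.4202,.0555,.02),-3.5)
im=manip.read_camera("wrist")[:,:,::-1].copy(); cv2.imwrite("pics/w10.png",im)
E
```

```text
t 8.7 pos [0.4219 0.0572 0.0252] yaw -3.4767536358076456 F [-1.1049  0.1576 -0.4829] w 0.5030892974824843
shift [-0.0018 -0.0016  0.0051] rv [ 0.17 -0.09  0.02]
```

View pics/w10.png

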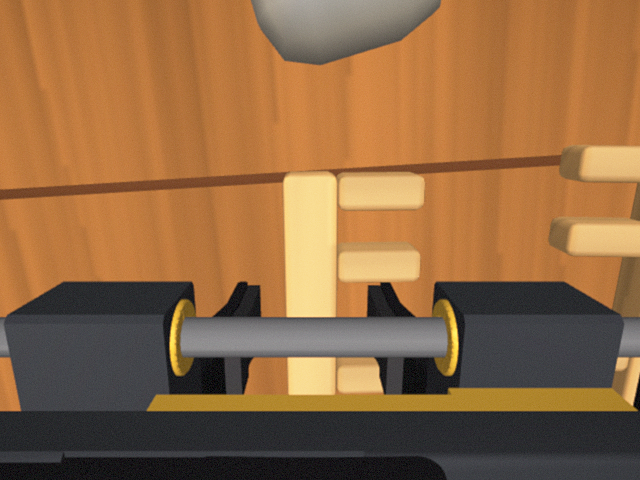

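play_rows([
  [-0.001,0,0.003,0,0,0,0.5],
  [-0.001,0,0.003,0,0,0,0],
  [-0.001,0,0.003,0,0,0,0],
  [-0.001,0,0.003,0,0,0,0],
  [-0.001,0,0.003,0,0,0,0],
])

```text
time: 9.25
tool_pos: [0.4202, 0.0558, 0.0205]
tool_rot: [0.0, 0.728, 0.685, 0.0]
contact_force: [-0.2, -0.3, -0.2]
gripper_width: 0.224
```

play_rows([
  [0,0,0,0,0,0,0],
  [0,0,0,0,0,0,0],
  [0,0,-0.04,0,0,0,0],
  [0,0,-0.08,0,0,0,0],
  [0,0,-0.12,0,0,0,0],
])

```text
time: 9.75
tool_pos: [0.4196, 0.0554, 0.1415]
tool_rot: [-0.0, 0.728, 0.685, -0.0]
contact_force: [0.8, 0.2, 0.4]
gripper_width: 0.228
```

```bash
python3 - <<'E'
from h import *
plan((.50,.0555,.23),-3.5)
im=manip.read_camera("wrist")[:,:,::-1].copy(); cv2.imwrite("pics/w11.png",im)
E
```

```text
t 9.75 pos [0.4196 0.0554 0.1415] yaw -3.4904404138882255 F [0.7789 0.1819 0.3946] w 0.22830428960701787
shift [ 0.0049  0.0801 -0.0886] rv [-0.04  0.04  0.01]
```

View pics/w11.png

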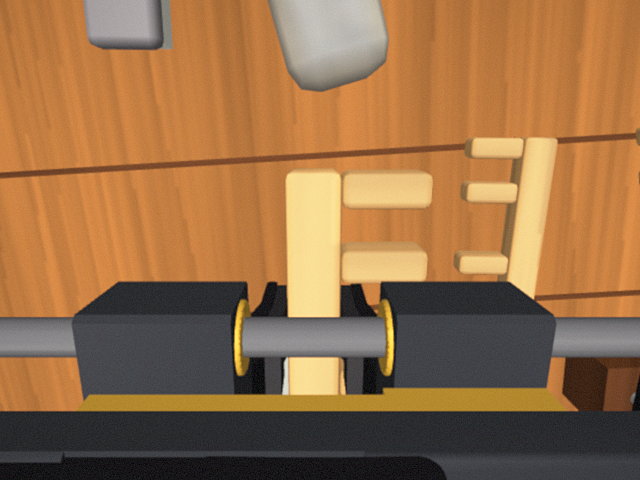

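play_rows([
  [0,0.0,-0.05,0,0,0,0],
  [0,0.08,-0.088,0,0,0,0],
  [0,0.08,-0.088,0,0,0,0],
  [0,0.11,-0.088,0,0,0,0],
  [0,0.11,-0.088,0,0,0,0],
])

```text
time: 10.3
tool_pos: [0.533, 0.0487, 0.2282]
tool_rot: [0.002, 0.729, 0.685, -0.0]
contact_force: [-0.1, 0.4, -0.3]
gripper_width: 0.227
```

```bash
python3 - <<'E'
from h import *
H=(.5338,-.244,np.radians(-83.4))
g=w(H,(.006,-.058));print(g)
plan((*g,.23),6.6)
E
```

```text
[ 0.4769 -0.2566]
t 10.3 pos [0.533  0.0487 0.2282] yaw -3.533461089750842 F [-0.1209  0.3706 -0.3394] w 0.22670248587594397
shift [-0.3082 -0.0372 -0.0011] rv [  0.12   0.15 -10.13]
```

play_rows([
  [-0.15,0,0,0,0,-10,0],
  [-0.15,0,0,0,0,-10,0],
  [-0.15,0,0,0,0,-10,0],
  [-0.308,-0.037,0,0,0,-10,0],
  [-0.308,-0.037,0,0,0,-10,0],
])

```text
time: 10.8
tool_pos: [0.4913, -0.194, 0.2277]
tool_rot: [-0.001, 0.666, 0.746, 0.0]
contact_force: [1.9, -0.0, -0.1]
gripper_width: 0.227
```

```bash
python3 - <<'E'
from h import *
plan((.4769,-.2566,.12),6.6)
E
```

```text
t 10.8 pos [ 0.4913 -0.194   0.2277] yaw 6.546064220399084 F [ 1.8649 -0.001  -0.092 ] w 0.22746942891861305
shift [-0.0607 -0.0214  0.1076] rv [-0.05 -0.06 -0.05]
```

play_rows([
  [-0.06,-0.021,0,0,0,0,0],
  [-0.06,-0.021,0,0,0,0,0],
  [-0.06,-0.021,0.05,0,0,0,0],
  [-0.06,-0.021,0.1,0,0,0,0],
  [-0.06,-0.021,0.1,0,0,0,0],
])

```text
time: 11.3
tool_pos: [0.4734, -0.2517, 0.122]
tool_rot: [-0.006, 0.666, 0.746, -0.003]
contact_force: [-0.9, 0.2, -1.0]
gripper_width: 0.226
```

```bash
python3 - <<'E'
from h import *
plan((.4769,-.2566,.075),6.6)
im=manip.read_camera("scene")[:,:,::-1].copy(); cv2.imwrite("pics/s12.png",cv2.resize(im[180:430,100:400],None,fx=2.4,fy=2.4))
E
```

```text
t 11.3 pos [ 0.4734 -0.2517  0.122 ] yaw 6.493689274732179 F [-0.8884  0.1967 -1.04  ] w 0.22604756576168583
shift [-0.0055  0.0035  0.0469] rv [-0.71 -0.34 -0.11]
```

View pics/s12.png

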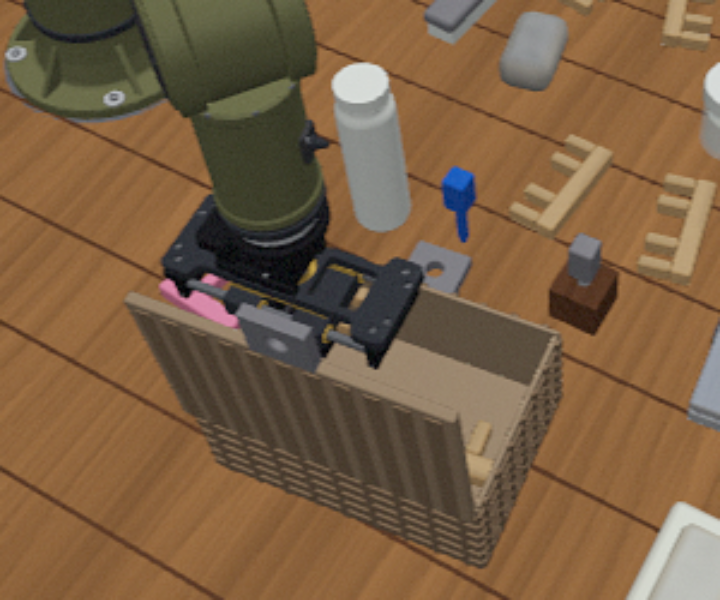

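play_rows([
  [-0.003,0.002,0.045,0,0,0,0],
  [-0.003,0.002,0.045,0,0,0,0],
  [-0.003,0.002,0.045,0,0,0,0],
  [-0.003,0.002,0.045,0,0,0,0.4],
  [-0.003,0.002,0.045,0,0,0,0.4],
])

```text
time: 11.85
tool_pos: [0.4829, -0.258, 0.0859]
tool_rot: [0.002, 0.666, 0.746, 0.001]
contact_force: [0.1, 0.2, 0.3]
gripper_width: 0.336
```

play_rows([
  [0,0,0,0,0,0,0.45],
  [0,0,0,0,0,0,0.45],
  [0,0,-0.05,0,0,0,0.45],
  [0,0,-0.1,0,0,0,0.45],
  [0,0,-0.15,0,0,0,0.45],
])

```text
time: 12.35
tool_pos: [0.4807, -0.2575, 0.2352]
tool_rot: [-0.0, 0.666, 0.746, -0.0]
contact_force: [-0.5, -0.5, -0.1]
gripper_width: 0.451
```

play_rows([
  [0,0,-0.05,0,0,0,0.4],
  [0.05,0,-0.1,0,0,0,0.4],
  [0.1,0,-0.1,0,0,0,0.3],
  [0.15,0,-0.1,0,0,0,0.2],
  [0.2,0,-0.1,0,0,0,0],
])

```text
time: 12.85
tool_pos: [0.4601, -0.0732, 0.3346]
tool_rot: [0.001, 0.666, 0.746, 0.002]
contact_force: [0.7, 0.1, -0.2]
gripper_width: 0.216
```

```bash
python3 - <<'E'
from h import *
plan((.4769,-.2566,.075),6.6)
im=manip.read_camera("top")[:,:,::-1].copy(); cv2.imwrite("pics/t13.png",im)
E
```

```text
t 12.85 pos [ 0.4601 -0.0732  0.3346] yaw 6.479988178363222 F [ 0.6708  0.1234 -0.2168] w 0.21627992787362876
shift [-0.1844 -0.0049  0.2595] rv [ 0.19 -0.05 -0.12]
```

View pics/t13.png

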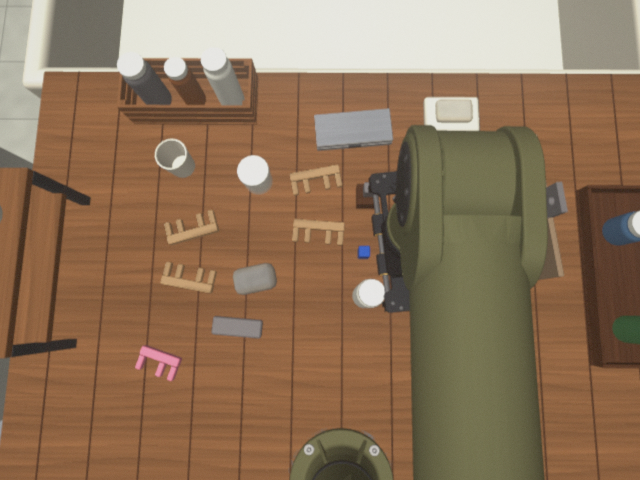

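```bash
python3 - <<'E'
from h import *
H=(.5338,-.244,np.radians(-83.4))
g=w(H,(.165,0.0));print(g)
plan((*g,.39),6.6)
im=manip.read_camera("scene")[:,:,::-1].copy(); cv2.imwrite("pics/s14.png",im)
print(manip.get_state()["qpos"])
E
```

```text
[ 0.5528 -0.4079]
t 12.9 pos [ 0.4595 -0.0629  0.3339] yaw 7.203804319628557 F [ 0.2172  6.8714 -0.7595] w 0.1665220094251287
shift [-0.3537  0.0494 -0.0581] rv [ 0.06 -0.34  0.6 ]
[-0.6391 -0.1657  0.6477  1.7516  0.0962  1.5223  0.1237]
```

View pics/s14.png

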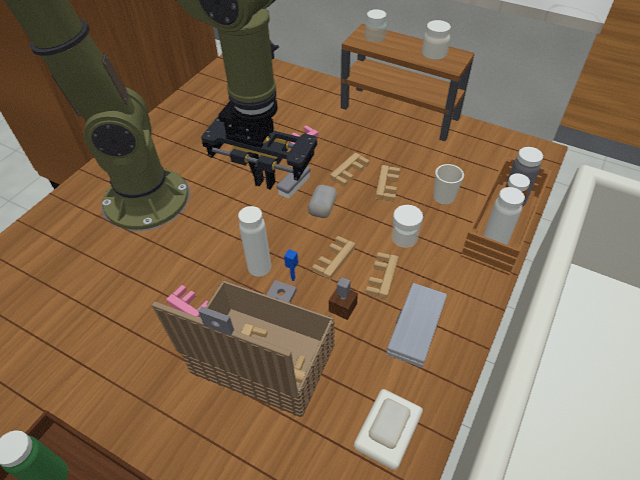

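play_rows([
  [0,0.02,-0.065,0,0,0,0],
  [0,0.049,-0.07,0,0,0,0],
  [-0.354,0.05,-0.07,0,0,0,0],
  [-0.354,0.05,-0.07,0,0,0,0],
  [-0.354,0.05,-0.07,0,0,0,0],
])

```text
time: 13.45
tool_pos: [0.5266, -0.22, 0.4038]
tool_rot: [0.001, 0.665, 0.747, 0.0]
contact_force: [0.4, -0.7, 0.3]
gripper_width: 0.008
```

```bash
python3 - <<'E'
from h import *
plan((.5528,-.4079,.40),6.6)
E
```

```text
t 13.45 pos [ 0.5266 -0.22    0.4038] yaw 6.607454199065995 F [ 0.4389 -0.7205  0.2524] w 0.00837012361391001
shift [-0.1897  0.0044  0.0039] rv [0.05 0.04 0.01]
```

play_rows([
  [-0.19,0.004,0,0,0,0,0],
  [-0.19,0.004,0,0,0,0,0],
  [-0.19,0.004,0,0,0,0,0],
  [-0.19,0.004,0,0,0,0,0],
  [-0.19,0.004,0,0,0,0,0],
])

```text
time: 13.95
tool_pos: [0.5484, -0.414, 0.4005]
tool_rot: [-0.001, 0.67, 0.743, -0.003]
contact_force: [-1.2, 0.4, 0.0]
gripper_width: 0.006
```

```bash
python3 - <<'E'
from h import *
plan((.5528,-.4079,.295),6.6)
im=manip.read_camera("scene")[:,:,::-1].copy(); cv2.imwrite("pics/s15.png",im)
im=manip.read_camera("top")[:,:,::-1].copy(); cv2.imwrite("pics/t15.png",im)
E
```

```text
t 13.95 pos [ 0.5484 -0.414   0.4005] yaw 5.892044985954422 F [-1.2216  0.4499  0.0079] w 0.006251471599599311
shift [0.0059 0.0057 0.1055] rv [-0.38  0.17 -0.71]
```

View pics/s15.png

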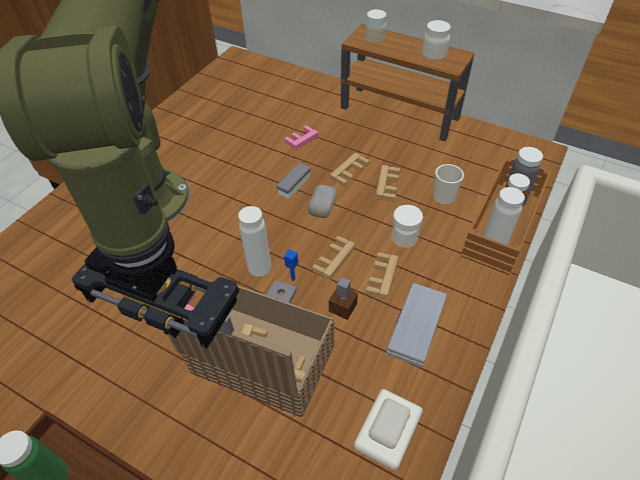

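View pics/t15.png

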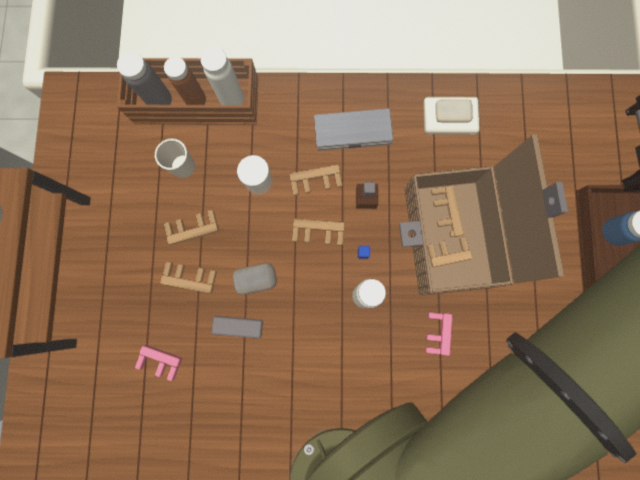

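play_rows([
  [0,0.005,0.05,0,0,-0.7,0],
  [0,0.005,0.1,0,0,-0.7,0],
  [0,0.005,0.105,0,0,-0.7,0],
  [0,0.005,0.105,0,0,-0.7,0],
])

```text
time: 14.45
tool_pos: [0.5579, -0.4035, 0.2985]
tool_rot: [-0.001, 0.66, 0.751, 0.001]
contact_force: [0.7, -0.1, 1.1]
gripper_width: 0.007
```

```bash
python3 - <<'E'
from h import *
plan((.5528,-.4079,.295),6.6)
im=manip.read_camera("wrist")[:,:,::-1].copy(); cv2.imwrite("pics/w16.png",im)
E
```

```text
t 14.45 pos [ 0.5579 -0.4035  0.2985] yaw 7.392726721100588 F [ 0.7047 -0.081   1.122 ] w 0.006843811011527356
shift [-0.0038 -0.0056  0.0035] rv [-0.01 -0.1   0.79]
```

View pics/w16.png

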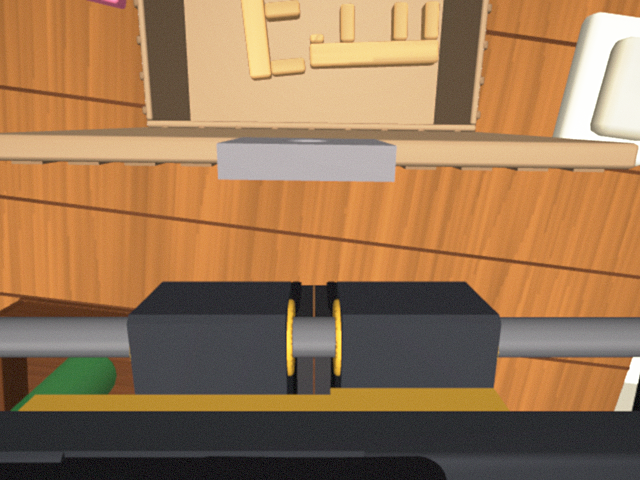

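play_rows([
  [0.03,0,0.003,0,0,0,0],
  [0.05,0,0.003,0,0,0,0],
  [0.07,0,0.003,0,0,0,0],
  [0.085,0,0.003,0,0,0,0],
  [0.1,0,0.003,0,0,0,0],
])

```text
time: 15.0
tool_pos: [0.5458, -0.3071, 0.2998]
tool_rot: [0.003, 0.661, 0.75, 0.001]
contact_force: [0.4, -0.4, -0.8]
gripper_width: 0.006
```

play_rows([
  [0.015,0,0,0,0,0,0],
  [0.03,0,0,0,0,0,0],
  [0.045,0,0,0,0,0,0],
  [0.055,0,0,0,0,0,0],
  [0.065,0,0,0,0,0,0],
])

```text
time: 15.5
tool_pos: [0.5372, -0.2424, 0.2979]
tool_rot: [0.002, 0.661, 0.75, 0.001]
contact_force: [0.2, 0.1, -0.2]
gripper_width: 0.007
```

```bash
python3 - <<'E'
from h import *
plan((.5528,-.4079,.295),6.6)
im=manip.read_camera("wrist")[:,:,::-1].copy(); cv2.imwrite("pics/w17.png",im)
im=manip.read_camera("scene")[:,:,::-1].copy(); cv2.imwrite("pics/s17.png",im)
E
```

```text
t 15.5 pos [ 0.5372 -0.2424  0.2979] yaw 7.207537212152168 F [ 0.1501  0.0779 -0.2467] w 0.007455656807987896
shift [-0.1661 -0.0053  0.0032] rv [0.24 0.08 0.61]
```

View pics/w17.png

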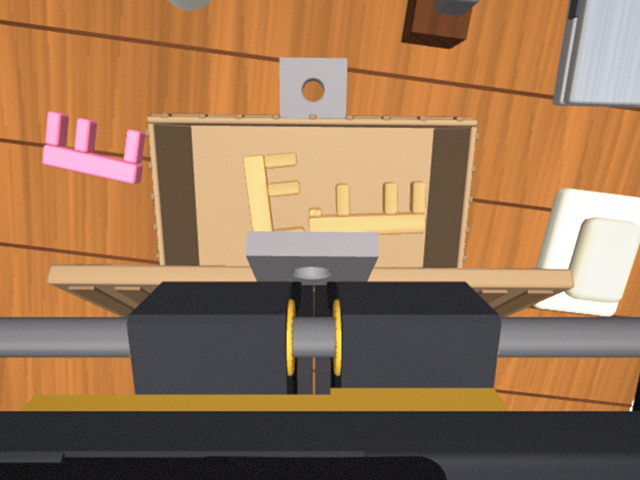

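View pics/s17.png

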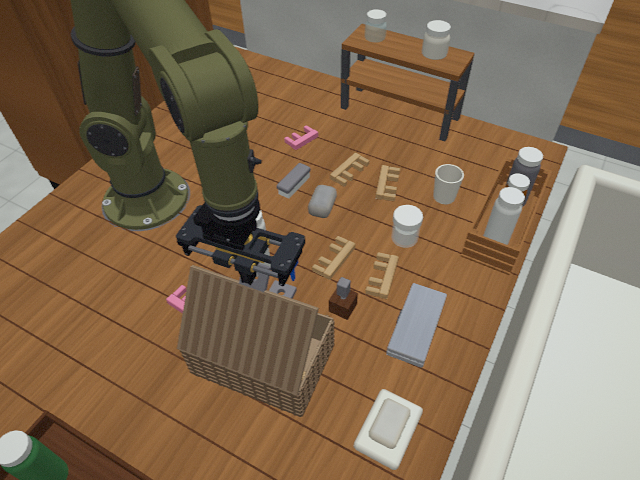

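play_rows([
  [0.02,0,0,0,0,0,0],
  [0.03,0,0,0,0,0,0],
  [0.03,0,0,0,0,0,0],
  [0.03,0,0,0,0,0,0],
  [0.03,0,0,0,0,0,0],
])

```text
time: 16.1
tool_pos: [0.5324, -0.2133, 0.2953]
tool_rot: [0.0, 0.662, 0.75, -0.0]
contact_force: [0.6, -0.6, 0.2]
gripper_width: 0.003
```

```bash
python3 - <<'E'
from h import *
plan((.5528,-.4079,.295),6.6)
im=manip.read_camera("wrist")[:,:,::-1].copy(); cv2.imwrite("pics/w18.png",im)
im=manip.read_camera("scene")[:,:,::-1].copy(); cv2.imwrite("pics/s18.png",im)
E
```

```text
t 16.1 pos [ 0.5324 -0.2133  0.2953] yaw 7.162073611093053 F [ 0.5759 -0.5638  0.2181] w 0.0034782093427493306
shift [-0.1956 -0.004   0.0005] rv [0.   0.04 0.56]
```

View pics/w18.png

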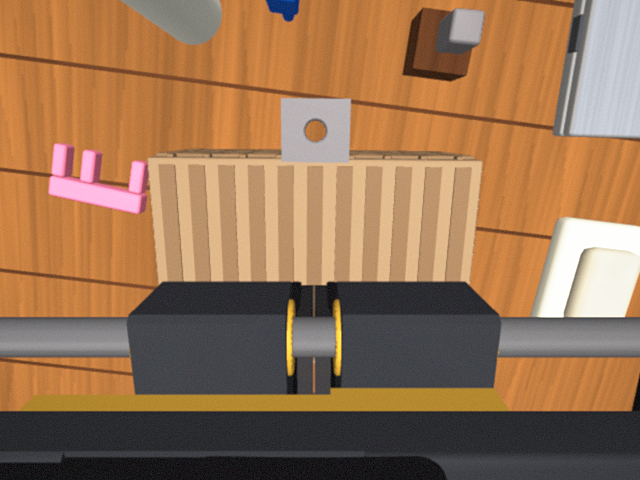

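View pics/s18.png

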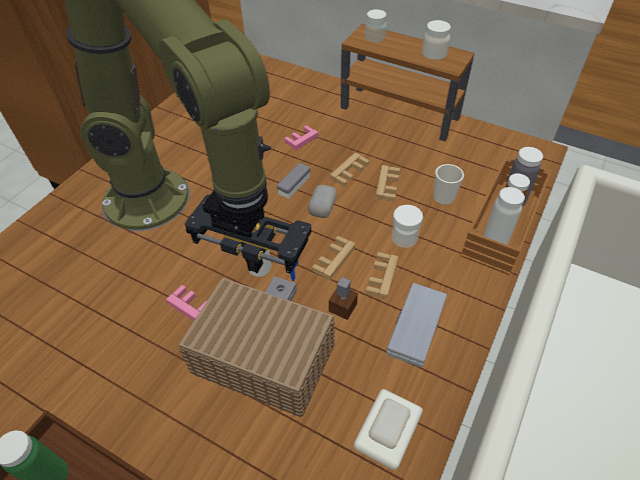

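```bash
python3 - <<'E'
from h import *
im=cv2.imread("pics/w18.png")
st=manip.get_state();C=cam("wrist",st)
cv2.imwrite("pics/w18c.png",np.hstack([cv2.resize(im[0:90,390:490],(500,450),interpolation=cv2.INTER_CUBIC),cv2.resize(im[85:175,265:365][:,:54],(270,450),interpolation=cv2.INTER_CUBIC)]))
print("hole",ray(C,[(315,130)],.12)," pin~",ray(C,[(461,28)],.1))
im=manip.read_camera("top")[:,:,::-1].copy(); cv2.imwrite("pics/t19.png",im)
cv2.imwrite("pics/t19c.png",cv2.resize(im[160:260,340:460],None,fx=6,fy=6,interpolation=cv2.INTER_CUBIC))
E
```

```text
hole [[ 0.5245 -0.144   0.12  ]]  pin~ [[ 0.6213 -0.0591  0.1   ]]
```

View pics/w18c.png

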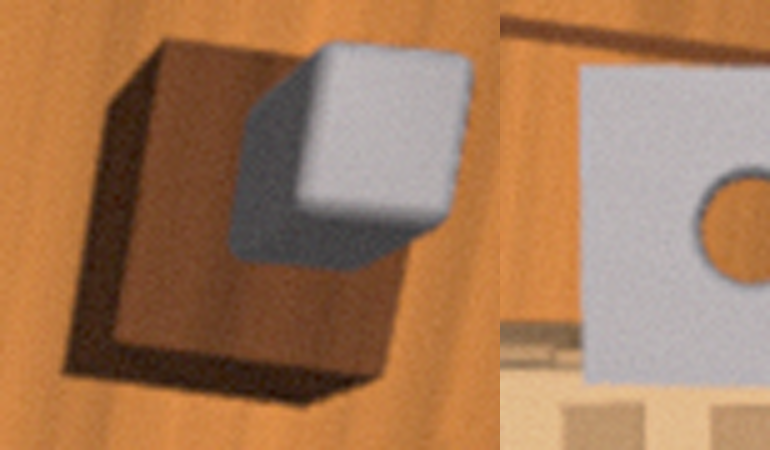

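View pics/t19c.png

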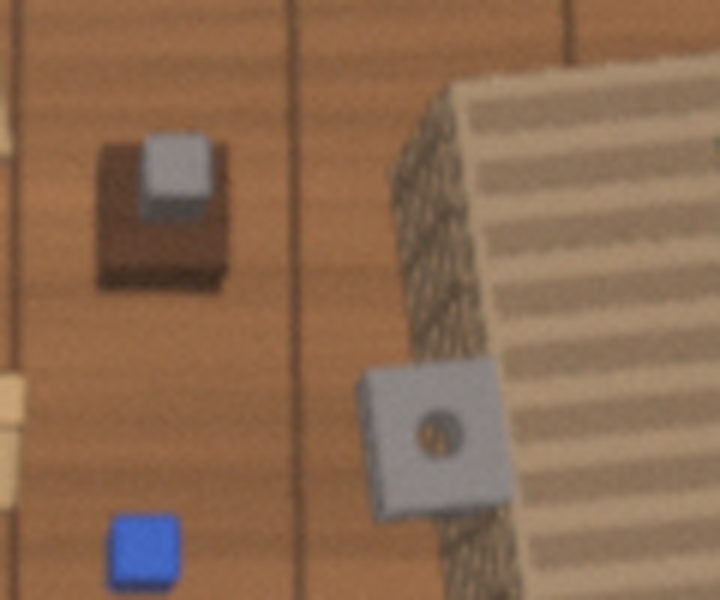

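```bash
python3 - <<'E'
from h import *
plan((.6215,-.058,.24),91)
print(manip.get_state()["qpos"])
E
```

```text
t 16.25 pos [ 0.5324 -0.2131  0.2952] yaw 7.157275489604213 F [-0.376  -0.1959  0.3074] w 0.007262306812608769
shift [0.1428 0.1078 0.0551] rv [ -0.03   0.01 -83.84]
[-0.4848  0.1827  0.9406  1.5892 -0.148   1.4453  0.5914]
```

play_rows([
  [0.143,0.108,0,0,0,-42,0.5],
  [0.143,0.108,0,0,0,-42,0.5],
  [0.143,0.108,0,0,0,-42,0.5],
  [0.143,0.108,0,0,0,-42,0.5],
  [0.143,0.108,0,0,0,-42,0.5],
])

```text
time: 16.75
tool_pos: [0.6238, -0.05, 0.2938]
tool_rot: [-0.001, 0.341, 0.94, 0.0]
contact_force: [-0.3, -0.2, -0.6]
gripper_width: 0.378
```

play_rows([
  [0,0,0.02,0,0,-42,0.5],
  [0,0,0.04,0,0,-42,0.5],
  [0,0,0.05,0,0,-42,0.5],
  [0,0,0.05,0,0,-42,0.5],
  [0,0,0.05,0,0,-42,0.5],
])

```text
time: 17.25
tool_pos: [0.6215, -0.0573, 0.2444]
tool_rot: [-0.001, -0.013, 1.0, -0.0]
contact_force: [0.3, 0.3, -0.0]
gripper_width: 0.501
```

```bash
python3 - <<'E'
from h import *
plan((.6215,-.058,.24),91)
print(manip.get_state()["qpos"])
E
```

```text
t 17.25 pos [ 0.6215 -0.0573  0.2444] yaw 91.52790465149141 F [ 0.3228  0.3116 -0.0458] w 0.5007163644320313
shift [-0.     -0.0007  0.0044] rv [-0.02 -0.07  0.53]
[-0.4554  0.296   0.626   1.533  -0.1747  1.3705  1.7824]
```

```bash
python3 - <<'E'
from h import *
st=manip.get_state();im=manip.read_camera("wrist")[:,:,::-1].copy(); C=cam("wrist",st)
np.save("pics/st20.npy",C,allow_pickle=True)
cv2.imwrite("pics/w20r.png",im)
def draw(cx,cy,z,h,yaw,col):
    c,s=np.cos(yaw),np.sin(yaw);P=[[cx+c*a*h-s*b*h,cy+s*a*h+c*b*h,z] for a,b in[(-1,-1),(1,-1),(1,1),(-1,1)]]
    cv2.polylines(im,[np.round(proj(C,P)).astype(int)],True,col,1)
draw(.6213,-.058,.1,.012,0,(0,255,0))
cv2.imwrite("pics/w20.png",im)
E
```

```text
(no output)
```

View pics/w20.png

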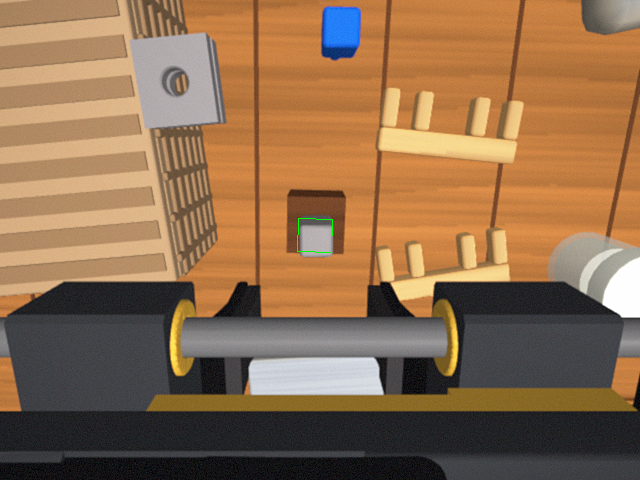

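```bash
python3 - <<'E'
import cv2
im=cv2.imread("pics/w20r.png")
cv2.imwrite("pics/w20c.png",cv2.resize(im[180:270,275:355],None,fx=6,fy=6,interpolation=cv2.INTER_CUBIC))
E
```

```text
(no output)
```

View pics/w20c.png

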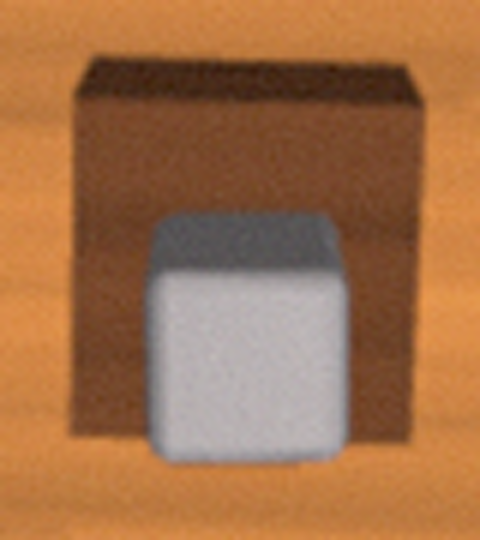

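```bash
python3 - <<'E'
from h import *
C=np.load("pics/st20.npy",allow_pickle=True).item()
print(ray(C,[(316.2,241)],.1), ray(C,[(176,82)],.12), proj(C,[[.6213,-.058,.1]]))
p=ray(C,[(316.2,241)],.1)[0]
plan((p[0],p[1],.088),91)
E
```

```text
[[ 0.6254 -0.0568  0.1   ]] [[ 0.525  -0.1435  0.12  ]] [[314.7106 235.2261]]
t 17.3 pos [ 0.6216 -0.0574  0.2448] yaw 91.77993001605556 F [0.2451 0.2539 0.0017] w 0.49929985075140304
shift [-0.0039  0.0005  0.1567] rv [-0.02 -0.04  0.78]
```

play_rows([
  [-0.0035,0.0005,0.05,0,0,0.8,0.5],
  [-0.0035,0.0005,0.1,0,0,0.8,0.5],
  [-0.0035,0.0005,0.1,0,0,0.8,0.5],
  [-0.0035,0.0005,0.1,0,0,0.8,0.5],
])

```text
time: 17.7
tool_pos: [0.625, -0.0566, 0.1454]
tool_rot: [-0.001, -0.003, 1.0, -0.0]
contact_force: [0.2, -0.6, 0.6]
gripper_width: 0.501
```

```bash
python3 - <<'E'
from h import *
plan((.625,-.057,.088),91)
im=manip.read_camera("wrist")[:,:,::-1].copy(); cv2.imwrite("pics/w21.png",im)
E
```

```text
t 17.7 pos [ 0.625  -0.0566  0.1454] yaw 90.33545134562601 F [ 0.2245 -0.5896  0.6432] w 0.5010039108027657
shift [-0.     -0.0004  0.0574] rv [-0.03 -0.08 -0.66]
```

View pics/w21.png

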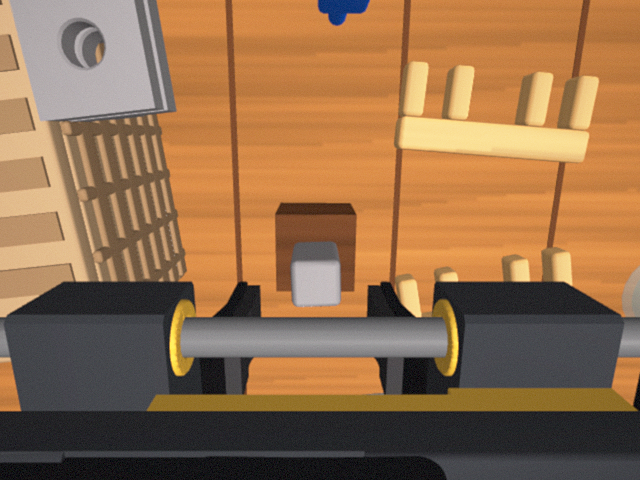

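```bash
python3 - <<'E'
from h import *
im=cv2.imread("pics/w21.png")
cv2.imwrite("pics/w21c.png",cv2.resize(im[230:315,270:365],None,fx=6,fy=6,interpolation=cv2.INTER_CUBIC))
C=cam("wrist",manip.get_state())
print(ray(C,[(316,287)],.1),proj(C,[[.625,-.057,.1]]))
E
```

```text
[[ 0.6291 -0.0572  0.1   ]] [[316.4182 279.0069]]
```

View pics/w21c.png

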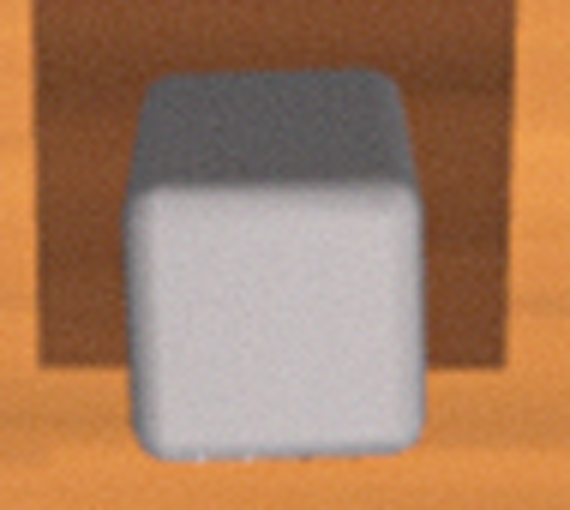

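play_rows([
  [-0.0015,0,0.03,0,0,0,0.5],
  [-0.0015,0,0.057,0,0,0,0.5],
  [-0.0015,0,0.057,0,0,0,0.5],
  [-0.0015,0,0.057,0,0,0,0.5],
])

```text
time: 18.15
tool_pos: [0.6283, -0.0566, 0.0908]
tool_rot: [0.002, -0.004, 1.0, -0.0]
contact_force: [0.6, -0.2, 0.7]
gripper_width: 0.5
```

play_rows([
  [0,0,0,0,0,0,0],
  [0,0,0,0,0,0,0],
  [0,0,0,0,0,0,0],
  [0,0,0,0,0,0,0],
  [0,0,0,0,0,0,0],
])

```text
time: 18.65
tool_pos: [0.6274, -0.0562, 0.0892]
tool_rot: [0.001, -0.004, 1.0, 0.0]
contact_force: [0.3, -0.4, 4.5]
gripper_width: 0.276
```

```bash
python3 - <<'E'
from h import *
plan((.525,-.1437,.22),91)
im=manip.read_camera("wrist")[:,:,::-1].copy(); cv2.imwrite("pics/w22.png",im)
E
```

```text
t 18.65 pos [ 0.6274 -0.0562  0.0892] yaw 90.43020136292998 F [ 0.3318 -0.4164  4.5359] w 0.2760015065406343
shift [ 0.1029 -0.0867 -0.131 ] rv [ 0.02  0.1  -0.57]
```

View pics/w22.png

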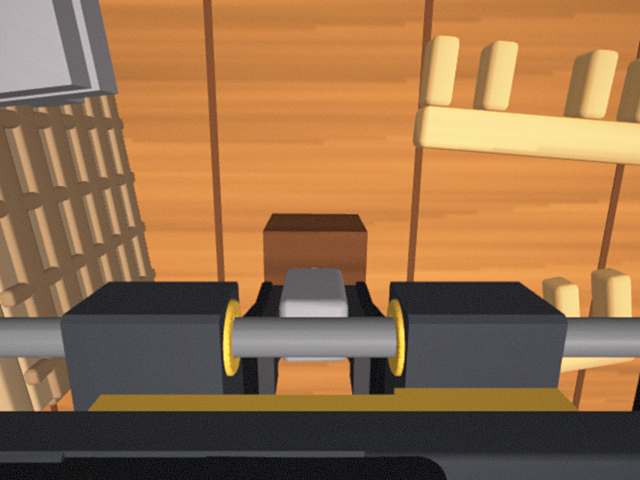

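play_rows([
  [0,0,-0.03,0,0,0,0],
  [0,0,-0.06,0,0,0,0],
  [0,0,-0.1,0,0,0,0],
  [0,0,-0.14,0,0,0,0],
  [0,0,-0.14,0,0,0,0],
])

```text
time: 19.2
tool_pos: [0.6295, -0.0572, 0.2342]
tool_rot: [0.005, -0.004, 1.0, -0.0]
contact_force: [-0.1, -0.0, -1.1]
gripper_width: 0.27
```

```bash
python3 - <<'E'
from h import *
plan((.525,-.1437,.23),91)
im=manip.read_camera("scene")[:,:,::-1].copy(); cv2.imwrite("pics/s23.png",cv2.resize(im[180:380,200:450],None,fx=3,fy=3))
E
```

```text
t 19.2 pos [ 0.6295 -0.0572  0.2342] yaw 90.40640129951312 F [-0.0943 -0.0495 -1.0659] w 0.2703963380209787
shift [ 0.1052 -0.0858  0.0032] rv [-0.01  0.56 -0.59]
```

View pics/s23.png

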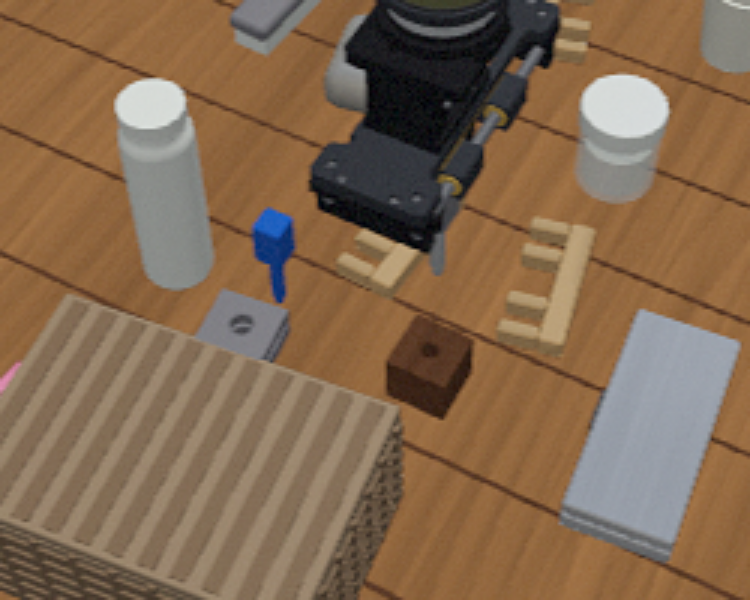

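play_rows([
  [0.105,-0.086,0,0,0.5,-0.6,0],
  [0.105,-0.086,0,0,0.5,-0.6,0],
  [0.105,-0.086,0,0,0.5,-0.6,0],
  [0.105,-0.086,0,0,0.5,-0.6,0],
  [0.105,-0.086,0,0,0.5,-0.6,0],
])

```text
time: 19.75
tool_pos: [0.5213, -0.143, 0.2271]
tool_rot: [-0.005, -0.008, 1.0, 0.001]
contact_force: [0.1, 1.1, -0.5]
gripper_width: 0.277
```

```bash
python3 - <<'E'
from h import *
plan((.525,-.1437,.22),91)
im=manip.read_camera("scene")[:,:,::-1].copy(); cv2.imwrite("pics/s24.png",im)
im=manip.read_camera("wrist")[:,:,::-1].copy(); cv2.imwrite("pics/w24.png",im)
E
python3 - <<'E'
import cv2
im=cv2.imread("pics/s24.png");cv2.imwrite("pics/s24c.png",cv2.resize(im[230:330,230:350],None,fx=6,fy=6,interpolation=cv2.INTER_CUBIC))
E
```

```text
t 19.75 pos [ 0.5213 -0.143   0.2271] yaw 90.94449746544436 F [ 0.1155  1.0567 -0.5007] w 0.27697050724949057
shift [-0.0038 -0.0007  0.007 ] rv [ 0.08 -0.57 -0.06]
```

View pics/s24c.png

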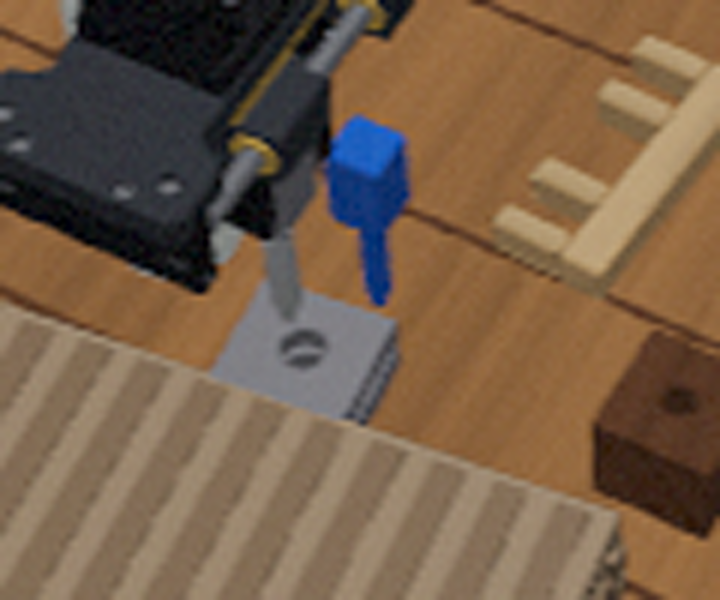

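View pics/w24.png

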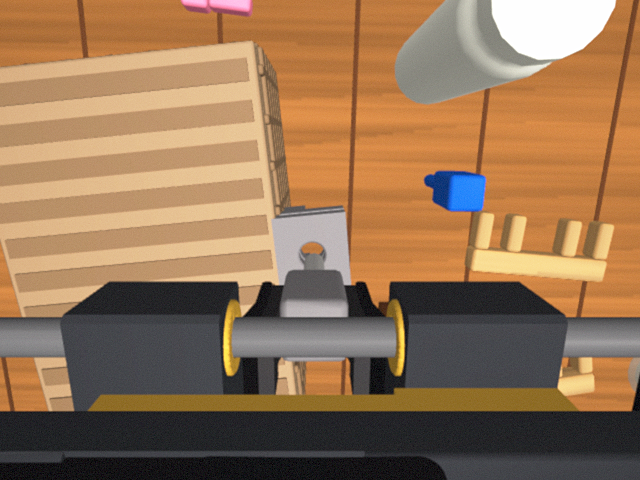

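```bash
python3 - <<'E'
from h import *
C=cam("scene")
for z in (.136,.138,.14): print(z,ray(C,[(278.4,283.3)],z))
print(ray(C,[(280.5,288.2)],.12))
st=manip.get_state();W=cam("wrist",st);print(st["tool_pos"])
print("wrist hole",ray(W,[(313,249)],.12))
E
python3 - <<'E'
import cv2
im=cv2.imread("pics/w24.png");cv2.imwrite("pics/w24c.png",cv2.resize(im[200:300,260:370],None,fx=6,fy=6,interpolation=cv2.INTER_CUBIC))
E
```

```text
0.136 [[ 0.5246 -0.1455  0.136 ]]
0.138 [[ 0.5255 -0.1466  0.138 ]]
0.14 [[ 0.5264 -0.1477  0.14  ]]
[[ 0.5278 -0.1449  0.12  ]]
[ 0.5226 -0.1416  0.2273]
wrist hole [[ 0.5215 -0.1434  0.12  ]]
```

View pics/w24c.png

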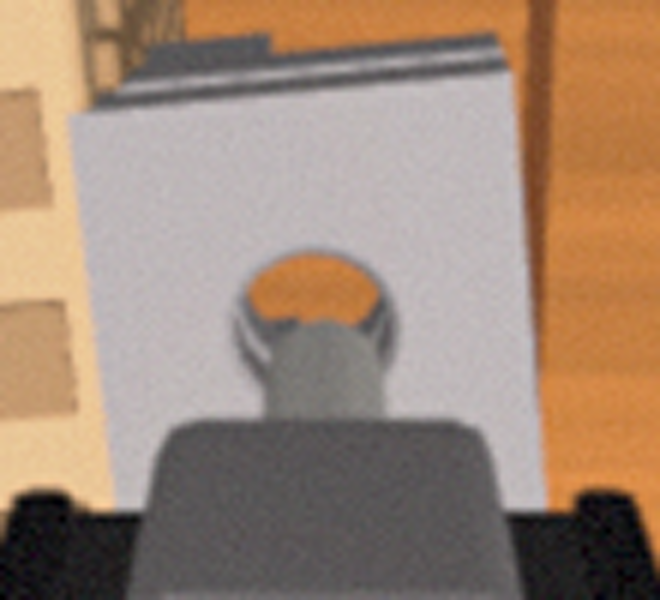

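```bash
python3 - <<'E'
from h import *
st=manip.get_state();W=cam("wrist",st)
h=ray(W,[(312.8,254.7)],.12)[0];print("hole",h,"tcp",st["tool_pos"])
q=st["tool_rot"];Rm=R.from_quat([q[1],q[2],q[3],q[0]])
tip=st["tool_pos"]+Rm.apply([0,0,.089]);print("tip pred",tip,proj(W,[tip]), "tip px in crop",(proj(W,[tip])-[260,200])*6)
plan((.5245,-.1435,.2),91)
E
```

```text
hole [ 0.5252 -0.1434  0.12  ] tcp [ 0.5226 -0.1416  0.2273]
tip pred [ 0.5217 -0.1416  0.1383] [[316.1808 257.53  ]] tip px in crop [[337.0846 345.1801]]
t 19.85 pos [ 0.5226 -0.1416  0.2273] yaw 91.12398151388176 F [-0.0277  0.9168 -0.0314] w 0.2758153947734933
shift [-0.0021 -0.002   0.0273] rv [ 0.03 -0.56  0.12]
```

play_rows([
  [-0.002,-0.002,0.0,0,-0.5,0,0],
  [-0.002,-0.002,0.0,0,-0.5,0,0],
  [-0.002,-0.002,0.0,0,-0.5,0,0],
  [-0.002,-0.002,0.0,0,-0.5,0,0],
])

```text
time: 20.25
tool_pos: [0.5245, -0.1447, 0.2281]
tool_rot: [-0.0, -0.009, 1.0, -0.0]
contact_force: [-0.7, -0.1, -1.4]
gripper_width: 0.269
```

```bash
python3 - <<'E'
from h import *
plan((.5248,-.1435,.2),91)
im=manip.read_camera("wrist")[:,:,::-1].copy()
plan((.5248,-.1435,.2),91)
im2=manip.read_camera("scene")[:,:,::-1].copy()
plan((.5248,-.1435,.2),91)
cv2.imwrite("pics/c25.png",np.hstack([cv2.resize(im[200:300,280:350],None,fx=5,fy=5,interpolation=cv2.INTER_CUBIC),cv2.resize(im2[230:330,240:310],None,fx=5,fy=5,interpolation=cv2.INTER_CUBIC)]))
E
```

```text
t 20.25 pos [ 0.5245 -0.1447  0.2281] yaw 91.05170669328604 F [-0.7201 -0.0526 -1.4053] w 0.2689617328448688
shift [-0.0003  0.0012  0.0281] rv [-0.   -0.01  0.05]
t 20.3 pos [ 0.5245 -0.1448  0.2281] yaw 91.0490496560711 F [ 0.5746  0.8166 -0.3902] w 0.27679220150931083
shift [-0.0003  0.0013  0.0281] rv [-0.   -0.01  0.05]
t 20.35 pos [ 0.5245 -0.1449  0.2281] yaw 91.03556426974065 F [-0.1042  0.4074  0.0567] w 0.27051210462306724
shift [-0.0004  0.0014  0.0281] rv [-0.   -0.    0.04]
```

View pics/c25.png

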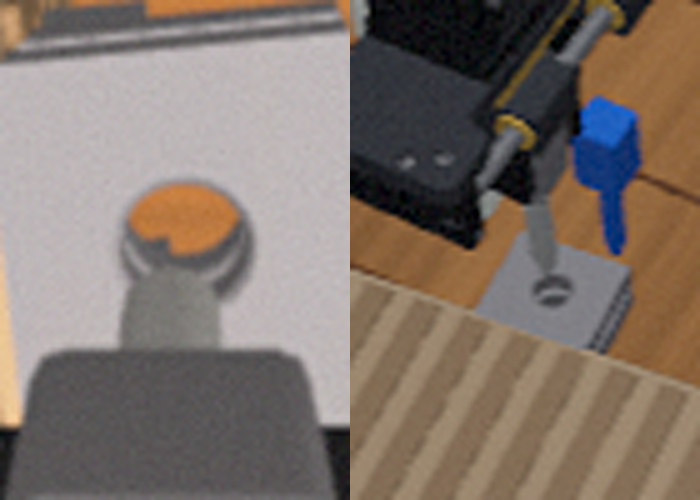

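```bash
python3 - <<'E'
from h import *
st=manip.get_state();W=cam("wrist",st)
print("hole",ray(W,[(317.4,249)],.12))
t=st["tool_pos"]-[0,0,.089];print(t,(proj(W,[t,t+[.003,0,0],t-[.003,0,0]])-[280,200])*5)
C=cam("scene")
print("scene tip-hole",ray(C,[(240+(543-350)/5,230+272/5)],.139)-ray(C,[(240+(553-350)/5,230+291/5)],.12))
E
```

```text
hole [[ 0.5246 -0.144   0.12  ]]
[ 0.5245 -0.1449  0.1391] [[180.9118 287.6885]
 [180.3861 312.6943]
 [181.4408 262.5269]]
scene tip-hole [[-0.0003 -0.0044  0.019 ]]
```

play_rows([
  [0,0.003,0.0,0,0,0,0],
  [0,0.003,0.01,0,0,0,0],
  [0,0.003,0.014,0,0,0,0],
  [0,0.003,0.014,0,0,0,0],
])

```text
time: 20.75
tool_pos: [0.5236, -0.1418, 0.213]
tool_rot: [-0.001, -0.009, 1.0, 0.0]
contact_force: [-0.4, -0.7, -0.3]
gripper_width: 0.272
```

```bash
python3 - <<'E'
from h import *
im=manip.read_camera("wrist")[:,:,::-1].copy()
plan((.5248,-.1435,.2),91)
im2=manip.read_camera("scene")[:,:,::-1].copy()
cv2.imwrite("pics/c26.png",np.hstack([cv2.resize(im[200:300,280:350],None,fx=5,fy=5,interpolation=cv2.INTER_CUBIC),cv2.resize(im2[230:330,240:310],None,fx=5,fy=5,interpolation=cv2.INTER_CUBIC)]))
E
```

```text
t 20.8 pos [ 0.5239 -0.1419  0.2135] yaw 91.02423529316097 F [ 0.6856 -0.3153 -0.5672] w 0.26978799589553154
shift [-0.0009 -0.0016  0.0135] rv [ 0.01 -0.07  0.02]
```

View pics/c26.png

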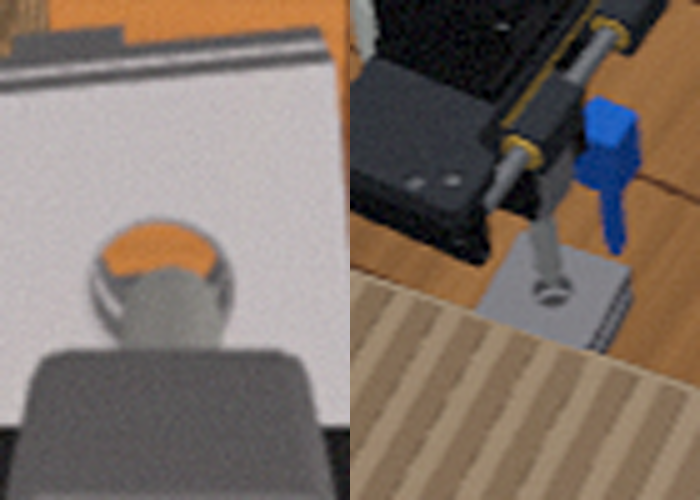

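play_rows([
  [-0.001,-0.0007,0.0,0,0,0,0],
  [-0.001,-0.0007,0.006,0,0,0,0],
  [-0.001,-0.0007,0.012,0,0,0,0],
  [-0.001,-0.0007,0.012,0,0,0,0],
])

```text
time: 21.25
tool_pos: [0.5246, -0.1425, 0.201]
tool_rot: [-0.001, -0.009, 1.0, 0.0]
contact_force: [-1.1, 1.3, -0.9]
gripper_width: 0.27
```

```bash
python3 - <<'E'
from h import *
im=manip.read_camera("wrist")[:,:,::-1].copy()
plan((.5248,-.1435,.2),91)
im2=manip.read_camera("scene")[:,:,::-1].copy()
cv2.imwrite("pics/c27.png",np.hstack([cv2.resize(im[200:300,280:350],None,fx=5,fy=5,interpolation=cv2.INTER_CUBIC),cv2.resize(im2[230:330,240:310],None,fx=5,fy=5,interpolation=cv2.INTER_CUBIC)]))
E
```

```text
t 21.3 pos [ 0.5248 -0.1426  0.2014] yaw 91.0218893510096 F [ 0.1958 -0.5124 -0.2332] w 0.2722042075183469
shift [ 0.0001 -0.0009  0.0014] rv [ 0.01 -0.08  0.02]
```

View pics/c27.png

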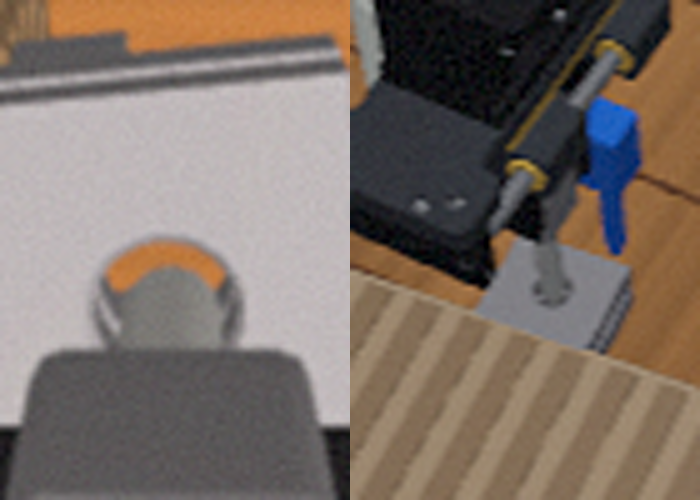

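play_rows([
  [0,0,0.01,0,0,0,0],
  [0,0,0.02,0,0,0,0],
  [0,0,0.03,0,0,0,0],
  [0,0,0.03,0,0,0,0],
])

```text
time: 21.75
tool_pos: [0.524, -0.1423, 0.1701]
tool_rot: [-0.002, -0.009, 1.0, 0.0]
contact_force: [0.3, -1.1, -0.2]
gripper_width: 0.275
```

```bash
python3 - <<'E'
from h import *
im=manip.read_camera("wrist")[:,:,::-1].copy()
plan((.5248,-.1428,.149),91)
im2=manip.read_camera("scene")[:,:,::-1].copy()
cv2.imwrite("pics/c28.png",np.hstack([cv2.resize(im[200:300,280:350],None,fx=5,fy=5,interpolation=cv2.INTER_CUBIC),cv2.resize(im2[230:330,240:310],None,fx=5,fy=5,interpolation=cv2.INTER_CUBIC)]))
E
```

```text
t 21.8 pos [ 0.5246 -0.1425  0.171 ] yaw 91.02118413999278 F [ 0.5222  0.0682 -1.4867] w 0.27513165962164793
shift [-0.0003 -0.0003  0.022 ] rv [ 0.01 -0.13  0.02]
```

View pics/c28.png

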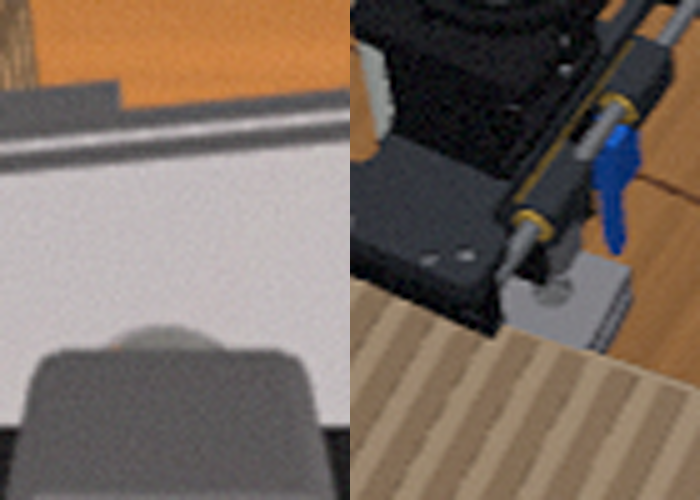

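play_rows([
  [0,0,0.008,0,0,0,0],
  [0,0,0.015,0,0,0,0],
  [0,0,0.02,0,0,0,0],
  [0,0,0.02,0,0,0,0],
  [0,0,0.021,0,0,0,0],
])

```text
time: 22.35
tool_pos: [0.5254, -0.1427, 0.1512]
tool_rot: [0.0, -0.009, 1.0, 0.0]
contact_force: [0.3, -0.0, -0.8]
gripper_width: 0.272
```

```bash
python3 - <<'E'
from h import *
plan((.5248,-.1428,.149),91)
im2=manip.read_camera("scene")[:,:,::-1].copy()
cv2.imwrite("pics/c29.png",cv2.resize(im2[230:330,240:340],None,fx=6,fy=6,interpolation=cv2.INTER_CUBIC))
E
```

```text
t 22.35 pos [ 0.5254 -0.1427  0.1512] yaw 91.02713959316614 F [ 0.332  -0.0173 -0.757 ] w 0.2715578263993226
shift [ 0.0006 -0.0001  0.0022] rv [0.   0.   0.03]
```

View pics/c29.png

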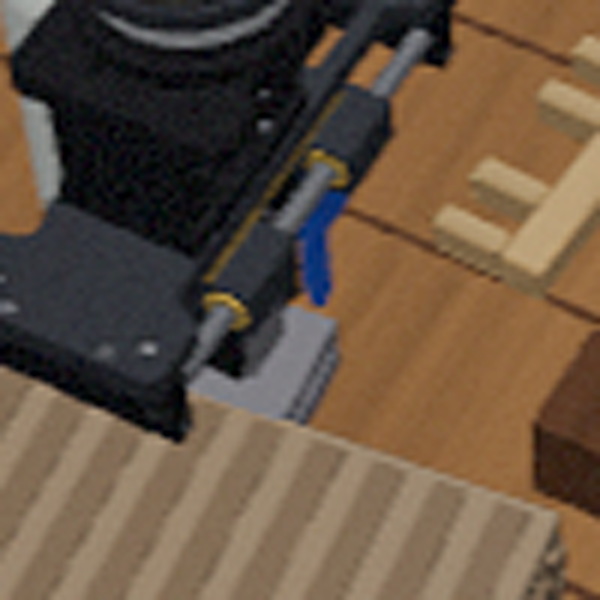

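play_rows([
  [0,0,0.0015,0,0,0,0],
  [0,0,0.0025,0,0,0,0],
  [0,0,0.0025,0,0,0,0],
])

```text
time: 22.7
tool_pos: [0.5258, -0.1428, 0.15]
tool_rot: [0.001, -0.009, 1.0, 0.0]
contact_force: [-2.1, -0.4, 6.8]
gripper_width: 0.272
```

play_rows([
  [0,0,0,0,0,0,0.35],
  [0,0,0,0,0,0,0.45],
  [0,0,0,0,0,0,0.5],
  [0,0,0,0,0,0,0.5],
  [0,0,0,0,0,0,0.5],
])

```text
time: 23.2
tool_pos: [0.5253, -0.1426, 0.1486]
tool_rot: [-0.0, -0.009, 1.0, 0.0]
contact_force: [0.9, -0.2, -0.3]
gripper_width: 0.492
```

play_rows([
  [0,0,-0.03,0,0,0,0.5],
  [0,0,-0.07,0,0,0,0.5],
  [0,0,-0.12,0,0,0,0.5],
  [0,0,-0.15,0,0,0,0.5],
  [0,0.1,-0.15,0,0,0,0.5],
])

```text
time: 23.7
tool_pos: [0.5261, -0.1008, 0.3043]
tool_rot: [0.005, -0.002, 1.0, -0.002]
contact_force: [1.7, -1.0, -0.7]
gripper_width: 0.503
```

play_rows([
  [0,0.05,0,0,0,0,0.5],
  [0,0.1,0,0,0,0,0.5],
  [0,0.15,0,0,0,0,0.5],
  [0,0.2,0,0,0,0,0.5],
  [0,0.25,0,0,0,0,0.5],
])

```text
time: 24.2
tool_pos: [0.5196, 0.1592, 0.2989]
tool_rot: [0.0, -0.009, 1.0, 0.0]
contact_force: [0.5, 0.2, 0.5]
gripper_width: 0.499
```

```bash
python3 - <<'E'
from h import *
plan((.5248,-.1428,.149),91)
im2=manip.read_camera("scene")[:,:,::-1].copy();cv2.imwrite("pics/s30.png",im2)
im=manip.read_camera("top")[:,:,::-1].copy();cv2.imwrite("pics/t30.png",im)
cv2.imwrite("pics/c30.png",np.hstack([cv2.resize(im2[230:330,240:340],None,fx=4,fy=4,interpolation=cv2.INTER_CUBIC),cv2.resize(im[190:290,370:470],None,fx=4,fy=4,interpolation=cv2.INTER_CUBIC)]))
E
```

```text
t 24.2 pos [0.5196 0.1592 0.2989] yaw 91.01799822740374 F [0.4653 0.227  0.5478] w 0.4987460835709536
shift [ 0.0002 -0.3021  0.1497] rv [0.03 0.03 0.02]
```

View pics/c30.png

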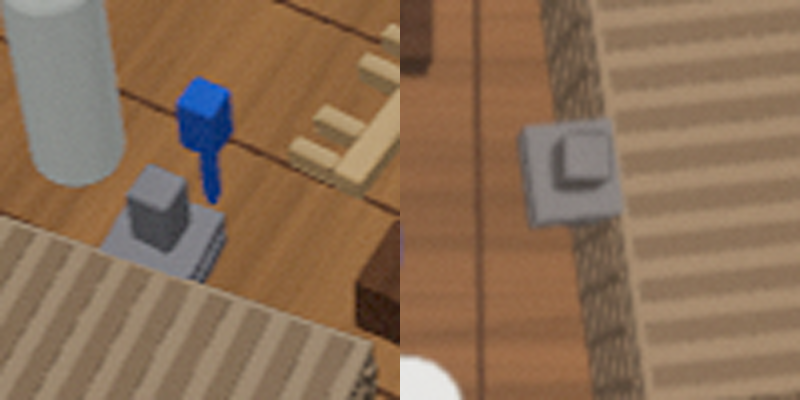

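View pics/t30.png

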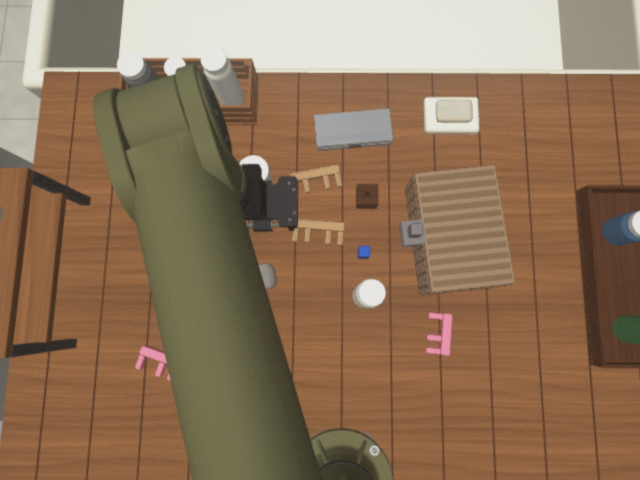

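View pics/s30.png

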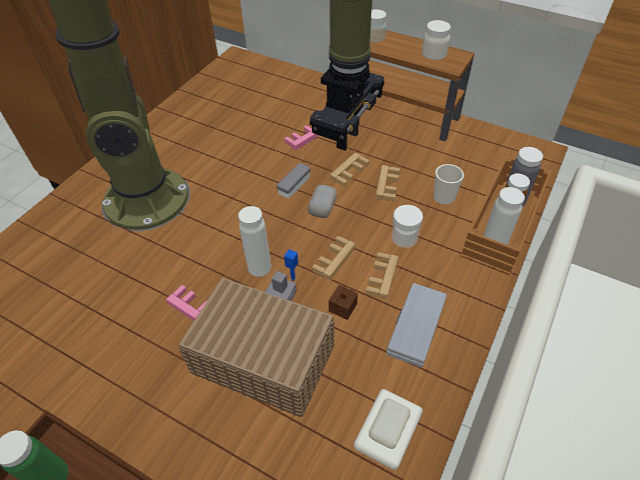

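```bash
python3 - <<'E'
from h import *
C=cam("top");h=ray(C,[(413.2,232.3)],.12)[0]
print(h,ray(C,[(370+(588-400)/4,190+157/4)],.16))
S=cam("scene");hs=ray(S,[(280.5,288.2)],.12)[0]
for z in (.155,.16,.165):print(z,ray(S,[(240+158/4,230+187/4)],z)-hs)
E
```

```text
[ 0.5232 -0.1404  0.12  ] [[ 0.5222 -0.1405  0.16  ]]
0.155 [[-0.0013  0.0034  0.035 ]]
0.16 [[0.0009 0.0006 0.04  ]]
0.165 [[ 0.0032 -0.0023  0.045 ]]
```

Both views agree on the seated pin: head top at z = 0.16, within about 1 mm of the hole axis. The arm is clear of everything, so I'm handing in.

```bash
python3 - <<'E'
from plant import manip
print(manip.sign_off())
E
```

```text
the job is handed in; nothing more can be done
None
```

The job is done and handed in at about 24 s of the 72 s allowed; `sign_off` gives no verdict.

- **Separators:** I put the stub (gripped by its sound prong at y = +24, to keep clear of the jar) and the short one in the hamper. The pictures before closing show both lying inside.
- **Lid:** I pushed it past its balance point from behind and it fell shut. I judged that from the pictures and did not measure the angle.
- **Pin:** I pushed it through both tabs and let go. Before release there was about 7 N of upward contact force as the head met the tab.

**Last checks:**
- The top and scene cameras put the pin's head about 1 mm from the hole axis, with its top at about 160 mm, which is fully seated.
- The jar, lotion bottle, tumbler, pumice and tool case, the four sound separators and the look-alikes look unmoved. I compared them by eye rather than measuring them.
- The arm was clear of everything at about 300 mm height.

**Disagreement:** the top and wrist cameras differed by 4–5 mm in y throughout. I went by the wrist camera for the grasps, and every grasp held. For the pin fit I used the wrist and scene cameras together.

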